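Clamp the matching chassis side in the drilling jig

ROBOT

A 6-joint arm with a two-finger parallel gripper is mounted at the origin on the work surface. World frame = base frame: x ahead of the robot, y to its left, z up, the work surface at z = 0. Lengths are in mm, angles in rad, forces in N, time in s.
With the tool pointing down it reaches from about 350 to 875 mm from the base axis. Payload 4.2 kg.
Tool frame: the origin (TCP) lies midway between the tips of the shut fingers; the grasp point (between the pads) lies 19 mm behind it; z points along the fingers, y is the direction in which the jaws open and shut (so a half turn about z gives the same grasp; the last joint's range is limited). The gripper opens to 85 mm and grips with 20 to 120 N. Pads are 22 mm wide; open, the fingers measure 114 mm over their backs; the gripper's body (76 mm by 85 mm) begins 54 mm behind the grasp point. The pads swing forward as they close: fully open they stand 13 mm farther back than shut.
Start: joints at [-0.883, 0.385, 0.008, 0, -1.194, -0.259], TCP at [259.875, -568.388, 231.312] pointing down, gripper open.
Joint ranges: [-3.14, 3.14], [-1.21, 2.06], [-1.07, 1.41], [-3.16, 2.05], [-2.99, -0.16], [-3.1, 3.1]. Speed limits (rad/s): [2.79, 2.79, 3.14, 3.14, 3.14, 3.14].

INTERFACE

Orientations are given as a unit quaternion [x, y, z, w].
In Python, from bench import readout, optics, workorder, nets gives the robot as it stands. The module is installed in compiled form; this text tells all that it offers.
- The arm moves only by the tool move_arm, never from a script. Its argument "steps" is a list of rows, each a list of 7 numbers: the opening, from -1 (shut) to 1 (fully open), so that 0 is half open, then the shift along the world's x, y, z in mm, then the turn, a rotation vector about the world's x, y, z in rad. In form: [[gripper, tx, ty, tz, wx, wy, wz], ...]. A call has 1 to 5 rows; each row is the pose to reach, as a shift and turn from the pose commanded when the call began; what a row does not reach only later rows make up. A row lasts 1/12 s, in which the tool goes at most 41.7 mm and 7.16 degrees, less where a joint would pass 70% of its speed; a pose out of reach is approached as far as the arm can. A call with a gripper value outside its range is refused whole. The fingers move at their own pace and stop on an object; the grip force is fixed at half the most. Time passes only in rows, so rows that repeat a pose let the fingers close. It gives the time, the measured TCP pose, the force and the opening at its end, in the units of the state.
- readout.read_state(): the state, without advancing time (a new reading comes with each control period).
- optics.get_image(name): name is "side" or "top"; returns a dict with "frame" (480x640x3 uint8, blue, green, red), "fx", "fy", "cx", "cy" (pixels), "rvec" (rotation vector, rad) and "tvec" (3), from world to camera coordinates, as OpenCV has them. Camera axes: x right, y down, z forward; pixel columns grow to the right and rows downward; lengths in mm; the calibration is good to about 2 mm. A picture is of the moment at which its call begins. There is no depth.
- workorder.job_done(): hands the job in, once; it reports no verdict.
Trained networks look in a picture, given as the dict that the camera call returned (one of the last four; its "shot" number tells which), for a name from the list of things; names that differ only in an ending like _2 or _b are one class to them, and where a whole thing is asked for, a point or a joint stands for the part that bears it (a point fixed in the world has none). Each returns a list of dicts, best first, with "conf" (0 to 1); they miss things now and then, are a little off and sometimes report something else, mostly with a low value. They report only what shows in the picture. A call takes as long as a camera call. They do not tell look-alikes from the thing itself.
- nets.silhouettes(name, picture): "region" (480x640 bool, what is visible of it) and "extent" ([left, top, right, bottom] in pixels, round what is visible of it).
- nets.tip_of(name, picture): "uv" ([column, row] in pixels: a listed point, or the origin of a listed thing).
The state is a dict: "clock": time; "joints": joint angles; "joint_vel": joint speeds; "joint_efforts": joint torques, N m; "position": TCP position; "ee_rot": TCP orientation; "contact_force": force on the tool from outside, world axes, zero at the start; "wrist_torque": the same for the moment, N m; "gripper_width": finger opening in mm.
Only numpy, scipy, OpenCV 4.12 (cv2) and the standard library are available. Lean on these libraries where they do the work, as an engineer would, in place of code of your own. Each camera call takes 0.05 s, during which the arm holds its last target.

TASK

Take from the tray the raw wooden chassis side whose outline matches the red sample lying on the green mat, and lay it flat in the drilling jig, same face up, under the clamp pad, with its square end touching the end pin and its plain long edge touching both side pins. Then turn the black knob clockwise until it stops, so that the pad holds the part tight against the board. Leave the other blanks, the samples and the things lying about where they are.

Things in the scene. Friction and masses are not known exactly. Their poses are not given: they have to be found in the camera images.
- jig: Drilling jig fixed to the bench: plywood board 250 (x) x 180 (y) x 18 mm with three locating pins and a green screw hold-down; origin at the centre of its underside on the bench, z up. A blank in its place lies centred on this origin, long axis along jig x, square end towards +x. Bare board up to y = +90 mm leaves room to set a blank down beside its place and slide it in under the pad, towards -y
- jig_seat (a point): point on the board's top face (18 mm above the bench) where the middle of the blank's square end belongs: jig x = +95 mm, y = 0
- end_pin (a point): foot of the steel end pin (10 mm thick, 14 mm high), on the board's top face at jig x = +100 mm, y = 0; the blank's square end touches it
- side_pin_a (a point): foot of one of the two steel side pins (10 mm thick, 14 mm high), on the board at jig x = +35 mm, y = -25 mm; the blank's plain long edge touches it
- side_pin_b (a point): foot of the other side pin, the same, at jig x = -60 mm, y = -25 mm
- clamp_column (a point): top of the hold-down's green column (26 x 26 mm, foot flange 52 x 36 mm), 80 mm above the bench, at jig x = +65 mm, y = -64 mm. From it an arm 26 mm wide (62 to 80 mm above the bench) reaches towards +y, ending in the round boss that carries the screw (36 mm across, 60 to 82 mm above the bench) over jig x = +65 mm, y = 0
- clamp_screw: the hold-down's vertical screw with a round rubber-faced pad (28 mm across, does not turn) at its foot, over jig x = +65 mm, y = 0; origin at the centre of the pad's lower face. It goes down 10 mm per turn as the knob is turned clockwise. A blank's top on the board is 40 mm above the bench; the pad starts 3 to 5 mm above that
- knob_grip (a point): centre of the round black fluted knob on top of the screw: 54 mm across, 26 mm high, this point half way up on its vertical axis, about 112 mm above the bench. It can be gripped from above across any diameter; 13 mm or more is free under it. It sinks up to 6 mm as it is screwed down, turns with about 0.12 N m of friction and stays where it is left
- clamp_knob (a joint): angle of the knob in rad, growing clockwise seen from above (screws the pad down). It starts at 1.0 to 2.0. With a blank in place the pad touches it at about 4.0 and the knob comes up hard and stops, fully tight, some 0.1 to 0.2 rad later; let go, it stays tight. With nothing under the pad it would run on to 5.5
- mat: green cutting mat, 250 x 110 x 3 mm, beside the tray; the sample of today's part lies on it. Origin at the centre of its underside
- tray: shallow wooden tray, 240 (x) x 310 (y) x 14 mm, floor 5 mm thick, walls 6 mm; holds the three raw blanks side by side, about 90 mm apart. Origin at the centre of its underside
- blank_round: raw pine chassis side lying flat in the tray, 190 x 40 x 22 mm, about 85 g; origin at the centre of the 190 x 40 outline on its underside, z up, x along its length towards its square end (at x = +95 mm); its plain long edge is at y = -20; the end opposite the square one is a half-round nose of radius 20 mm; full 40 mm wide from x = -45 to +95
- round_end (a point): middle of the square end of blank_round, on its underside (x = +95 mm of the blank)
- blank_step: raw pine chassis side lying flat in the tray, 190 x 40 x 22 mm, about 85 g; origin at the centre of the 190 x 40 outline on its underside, z up, x along its length towards its square end (at x = +95 mm); its plain long edge is at y = -20; at the end opposite the square one the width steps down to 18 mm over the last 50 mm, cut away on the body's +y side; full 40 mm wide from x = -45 to +95
- step_end (a point): middle of the square end of blank_step, on its underside (x = +95 mm of the blank)
- blank_fork: raw pine chassis side lying flat in the tray, 190 x 40 x 22 mm, about 85 g; origin at the centre of the 190 x 40 outline on its underside, z up, x along its length towards its square end (at x = +95 mm); its plain long edge is at y = -20; the end opposite the square one has an open slot 14 mm wide and 50 mm long along the middle, leaving two prongs 13 mm wide; full 40 mm wide from x = -45 to +95
- fork_end (a point): middle of the square end of blank_fork, on its underside (x = +95 mm of the blank)
- sample_round: red-painted finished sample with the same outline, size and axes as blank_round; it lies either on the green mat (then it is the sample to match) or in the cardboard lid at the far right of the bench, seen from the robot
- sample_step: red-painted finished sample with the same outline, size and axes as blank_step; it lies either on the green mat (then it is the sample to match) or in the cardboard lid at the far right of the bench, seen from the robot
- sample_fork: red-painted finished sample with the same outline, size and axes as blank_fork; it lies either on the green mat (then it is the sample to match) or in the cardboard lid at the far right of the bench, seen from the robot
- wheel: blue spoked plastic wheel, 113 mm across, lying flat on the bench; origin at the centre of its underside; bystander
- handscrew: wooden handscrew clamp, about 150 x 230 x 30 mm over its handles; origin under its middle; bystander
Mind the look-alikes: they are no part of the job. What is shaped like the blank_round but pink is not meant. Leave any turquoise look-alike of the blank_step alone.

How it is judged:
By the outcome, as a careful person would: the job done as asked, in the order asked, and still so for the second after the job is handed in, with the robot touching nothing.
It also fails if it takes over 67 s, if anything falls off the work surface, if the arm or the gripper's body presses on something with over 40 N, if the wrist force passes 120 N, or if a joint passes its speed limit or range.

## Working session

There is one attempt and no reset: what is moved stays moved. The work goes in short steps, Python scripts to look and compute and a tool call to move; the robot and the scene stay as the last step left them, time stands still between calls to the robot, and variables do not carry over. Pictures are saved under pics/ and viewed, and the job is handed in when it is done.

Besides the shell and the picture viewer there is one more tool, called after "Request:" in YAML: its name, and indented under it one key for each argument. move_arm: Moves the arm, as the interface text tells. Its arguments: {"type":"object","properties":{"steps":{"type":"array","items":{"type":"array","items":{"type":"number"}}}},"required":["steps"]}

```bash
mkdir -p pics; python3 - <<'E'
from bench import readout, optics, workorder, nets
import cv2
s=readout.read_state(); print(s)
for n in("top","side"):
    p=optics.get_image(n); cv2.imwrite(f"pics/{n}0.png",p["frame"]); print(n,{k:p[k] for k in p if k!="frame"})
E
```

```text
{'clock': 0.0, 'joints': array([-8.83416405e-01,  3.85518614e-01,  6.62776308e-03, -5.27634787e-04,
       -1.19400149e+00, -2.58624441e-01]), 'joint_vel': array([-0.00098625,  0.00125163, -0.00055111, -0.00092675, -0.00043878,
        0.00093894]), 'joint_efforts': array([ 9.88540924e-04, -3.92285621e+01,  1.88401884e+01,  4.18604895e+00,
       -4.58675029e-03, -1.52570965e-05]), 'position': array([ 259.62861068, -567.87338062,  230.24099981]), 'ee_rot': array([-2.12644231e-01,  9.77129097e-01,  1.04464965e-03, -2.59146176e-04]), 'contact_force': array([-0.23862184,  0.19376056, -0.44857724]), 'wrist_torque': array([-0.02808791,  0.00359809,  0.02589748]), 'gripper_width': 85.56522410790318}
top {'fx': 444.0411156211371, 'fy': 444.0411156211371, 'cx': 319.2612670800399, 'cy': 238.68421638610968, 'rvec': array([ 2.15999265, -2.14614094,  0.09536061]), 'tvec': array([  -3.85615617,  542.41257864, 1296.25867487]), 'shot': 1}
side {'fx': 547.4044166173504, 'fy': 547.4044166173504, 'cx': 306.8904807000756, 'cy': 240.9263131427281, 'rvec': array([ 2.39582255, -0.41821032,  0.15856021]), 'tvec': array([-509.93073517,  191.78142036, 1656.74656615]), 'shot': 2}
```

View pics/top0.png

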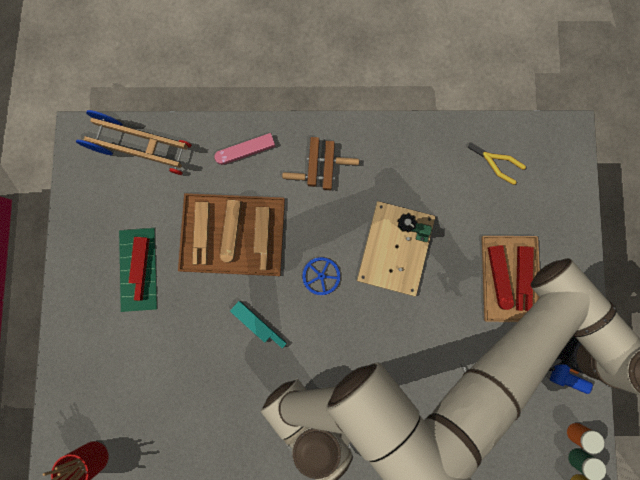

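View pics/side0.png

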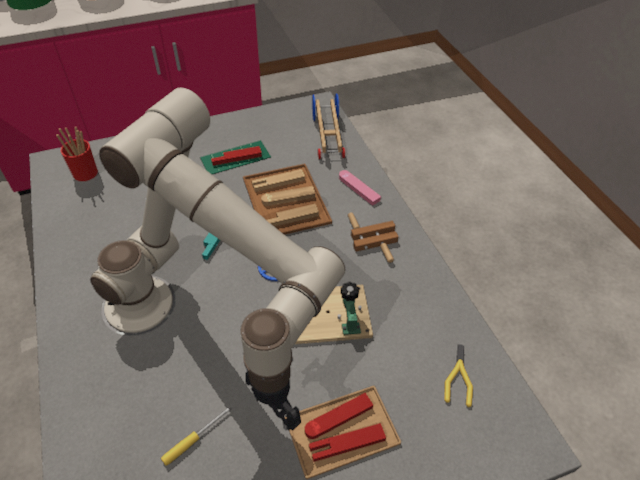

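```bash
cat > h.py <<'E'
import numpy as np, cv2
from bench import readout, optics, workorder, nets
def cam(p):
    K=np.array([[p["fx"],0,p["cx"]],[0,p["fy"],p["cy"]],[0,0,1]]);R=cv2.Rodrigues(np.array(p["rvec"]))[0];return K,R,np.array(p["tvec"])
def unproj(p,uv,z):
    K,R,t=cam(p);uv=np.atleast_2d(np.array(uv,float))
    d=(np.linalg.inv(K)@np.c_[uv,np.ones(len(uv))].T).T@R; c=-R.T@t
    return c+d*((z-c[2])/d[:,2])[:,None]
def proj(p,X):
    K,R,t=cam(p); return cv2.projectPoints(np.atleast_2d(np.array(X,float)),np.array(p["rvec"],float),t,K,None)[0][:,0]
E
python3 - <<'E'
from h import *
p=optics.get_image("top"); f=p["frame"]
def crop(x0,y0,x1,y1,s,n): cv2.imwrite(n,cv2.resize(f[y0:y1,x0:x1],None,fx=s,fy=s,interpolation=cv2.INTER_CUBIC))
crop(110,185,290,320,4,"pics/trayc.png"); crop(345,190,455,305,5,"pics/jigc.png")
for n in ["jig","blank_step","step_end","sample_step","sample_round","sample_fork","blank_round","blank_fork","jig_seat","end_pin","side_pin_a","side_pin_b","clamp_column","knob_grip","clamp_screw","tray","wheel"]:
    z={"step_end":5,"blank_step":5,"blank_round":5,"blank_fork":5,"jig_seat":18,"end_pin":18,"side_pin_a":18,"side_pin_b":18,"clamp_column":80,"knob_grip":112,"clamp_screw":44}.get(n,0)
    for r in nets.tip_of(n,p)[:3]: print(n,round(r["conf"],2),np.round(r["uv"],1),unproj(p,r["uv"],z)[0].round(1))
E
```

```text
jig 0.93 [395.3 248.5] [ 517.  -230.8    0. ]
blank_step 0.76 [259.8 236. ] [552.6 182.1   5. ]
blank_step 0.76 [257.  326.6] [280.  184.3   5. ]
step_end 0.96 [234.8 302.5] [350.7 253.    5. ]
step_end 0.81 [263.2 211. ] [630.  173.3   5. ]
step_end 0.48 [139.8 267.5] [454.  547.1   5. ]
sample_step 0.96 [139.8 267.4] [454.5 549.3   0. ]
sample_round 0.65 [497.3 277.2] [ 432.3 -534.7    0. ]
sample_fork 0.9 [522.9 276.1] [ 436.2 -610.8    0. ]
blank_round 0.9 [232.1 229.1] [573.4 267.7   5. ]
blank_round 0.73 [243.3 149.5] [824.7 240.    5. ]
blank_fork 0.7 [204.  234.2] [557.3 353.8   5. ]
jig_seat 0.63 [402.5 218.4] [ 606.7 -250.9   18. ]
end_pin 0.65 [404.  216.1] [ 613.7 -255.5   18. ]
end_pin 0.65 [231.3 234.2] [556.1 266.8  18. ]
side_pin_a 0.7 [406.4 237.4] [ 549.  -261.8   18. ]
side_pin_a 0.69 [397.3 271.7] [ 446.1 -233.3   18. ]
side_pin_b 0.7 [406.4 237.4] [ 549.  -261.8   18. ]
side_pin_b 0.69 [397.3 271.7] [ 446.1 -233.3   18. ]
clamp_column 0.7 [422.8 232.9] [ 555.1 -298.    80. ]
clamp_column 0.23 [259.9 234.9] [547.  169.9  80. ]
knob_grip 0.74 [263.4 236.4] [538.9 154.9 112. ]
knob_grip 0.66 [405.7 221.3] [ 583.5 -244.2  112. ]
clamp_screw 0.8 [404.6 225. ] [ 582.9 -252.5   44. ]
tray 0.86 [232.1 233.8] [559.5 268.4   0. ]
wheel 0.83 [320.6 275.5] [433.7  -4.6   0. ]
```

```bash
python3 - <<'E'
from h import *
p=optics.get_image("side"); f=p["frame"]
def crop(x0,y0,x1,y1,s,n): cv2.imwrite(n,cv2.resize(f[y0:y1,x0:x1],None,fx=s,fy=s,interpolation=cv2.INTER_CUBIC))
crop(190,130,350,250,5,"pics/trays.png"); crop(250,260,400,360,5,"pics/jigs.png")
for n in ["jig","blank_step","step_end","sample_step","jig_seat","end_pin","side_pin_a","side_pin_b","clamp_column","knob_grip","clamp_screw","tray"]:
    z={"step_end":5,"blank_step":5,"blank_round":5,"blank_fork":5,"jig_seat":18,"end_pin":18,"side_pin_a":18,"side_pin_b":18,"clamp_column":80,"knob_grip":112,"clamp_screw":44}.get(n,0)
    for r in nets.tip_of(n,p)[:2]: print(n,round(r["conf"],2),np.round(r["uv"],1),unproj(p,r["uv"],z)[0].round(1))
E
```

```text
jig 0.92 [324.1 315.2] [ 514.9 -226.7    0. ]
jig 0.59 [351.7 293.6] [ 623.  -181.9    0. ]
blank_step 0.63 [376.3 238. ] [787.1  -3.5   5. ]
blank_step 0.62 [291.7 217.5] [551.7 181.1   5. ]
step_end 0.73 [316.6 211.8] [642.1 177.6   5. ]
sample_step 0.77 [235.6 158. ] [451.8 555.9   0. ]
jig_seat 0.6 [358.7 305.7] [ 619.4 -241.2   18. ]
jig_seat 0.6 [348.8 305.1] [ 592.4 -229.2   18. ]
end_pin 0.7 [360.6 313.1] [ 614.2 -267.2   18. ]
side_pin_a 0.77 [337. 318.] [ 542.3 -259.5   18. ]
side_pin_a 0.74 [302.9 319.6] [ 446.4 -230.9   18. ]
side_pin_b 0.77 [337. 318.] [ 542.3 -259.5   18. ]
side_pin_b 0.74 [302.9 319.6] [ 446.4 -230.9   18. ]
clamp_column 0.87 [351.1 315.9] [ 564.6 -302.9   80. ]
knob_grip 0.71 [351.3 290.4] [ 588.4 -242.6  112. ]
knob_grip 0.57 [352.6 315.6] [ 558.8 -322.   112. ]
clamp_screw 0.72 [349.  304.6] [ 585.3 -243.6   44. ]
clamp_screw 0.3 [373.1 234.9] [765.  -17.7  44. ]
tray 0.73 [285.4 198.3] [562.4 282.6   0. ]
```

View pics/trayc.png

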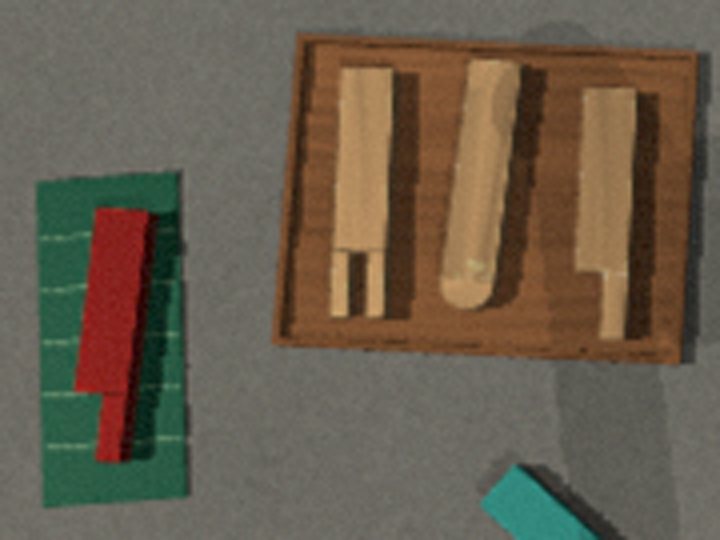

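View pics/jigc.png

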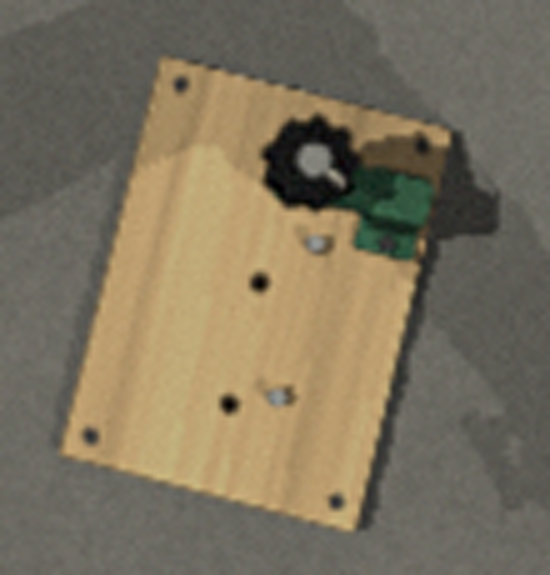

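View pics/trays.png

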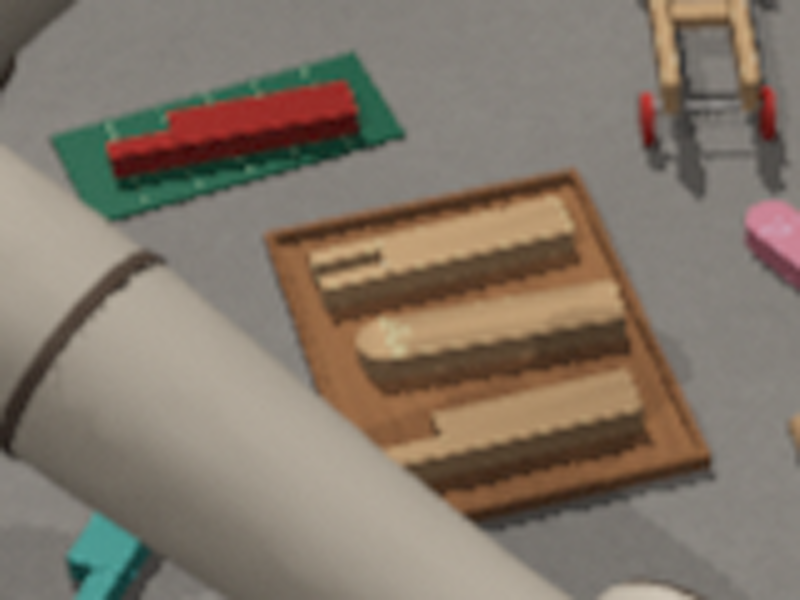

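View pics/jigs.png

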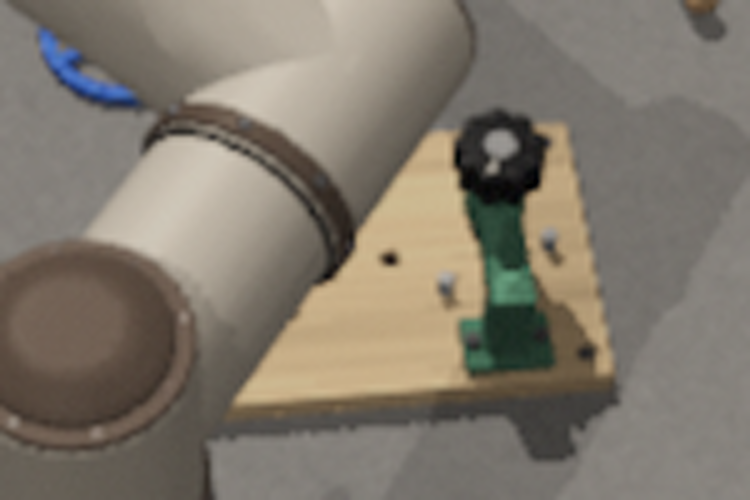

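```bash
cat > fit.py <<'E'
from h import *
from scipy.optimize import minimize
def rectpts(x,y,a,z,poly):
    c,s=np.cos(a),np.sin(a); P=np.array(poly,float); return np.c_[x+c*P[:,0]-s*P[:,1],y+s*P[:,0]+c*P[:,1],np.full(len(P),z)]
S=8
def prism_mask(p,pose,parts,z0,z1,box):
    x0,y0,x1,y1=box; m=np.zeros(((y1-y0)*S,(x1-x0)*S),np.uint8)
    for poly in parts:
        q=np.r_[proj(p,rectpts(*pose,z0,poly)),proj(p,rectpts(*pose,z1,poly))]
        h=cv2.convexHull(np.float32((q+0.5-[x0,y0])*S)); cv2.fillConvexPoly(m,np.int32(np.round(h)),1)
    return cv2.resize(m.astype(np.float32),(x1-x0,y1-y0),interpolation=cv2.INTER_AREA)
def fit(p,mask,parts,z0,z1,init):
    ys,xs=np.where(mask); box=(max(xs.min()-15,0),max(ys.min()-15,0),min(xs.max()+15,640),min(ys.max()+15,480))
    M=mask[box[1]:box[3],box[0]:box[2]].astype(np.float32)
    f=lambda v: np.abs(prism_mask(p,(v[0],v[1],v[2]/100),parts,z0,z1,box)-M).sum()
    v0=np.array([init[0],init[1],init[2]*100])
    best=None
    for k in range(4):
        r=minimize(f,v0,method="Nelder-Mead",options=dict(initial_simplex=v0+np.array([[0,0,0],[6,0,0],[0,6,0],[0,0,6]])*(1 if k%2==0 else -.5),xatol=.02,fatol=.1)); v0=r.x
    return v0[0],v0[1],v0[2]/100,r.fun,M.sum()
STEP=[[(-45,-20),(95,-20),(95,20),(-45,20)],[(-95,-20),(-44,-20),(-44,-2),(-95,-2)]]
BOARD=[[(-125,-90),(125,-90),(125,90),(-125,90)]]
E
python3 - <<'E'
from fit import *
p=optics.get_image("top")
for r in nets.silhouettes("blank_step",p)[:3]:
    print(r["conf"],r["extent"])
    if r["extent"][1]<250 and r["extent"][0]>240 and r["extent"][2]<285: print("blank",fit(p,r["region"],STEP,5,27,(560,180,0)))
for r in nets.silhouettes("jig",p)[:1]:
    print(r["conf"],r["extent"]); print("jig sil", fit(p,r["region"],BOARD,0,18,(517,-230,-.24)))
hsv=cv2.cvtColor(p["frame"],cv2.COLOR_BGR2HSV)
print(hsv[250,385],hsv[210,385],hsv[300,430],hsv[225,262],hsv[225,247])
R,t=cam(p)[1:]; print("cam",-R.T@t)
pts=np.array([[377.4,202],[435,216],[416.4,296],[357.4,280.4]])
W=unproj(p,pts,18); print(W.round(1),W.mean(0), [np.linalg.norm(W[i]-W[i-1]).round(1) for i in range(4)])
d=W[0]-W[3]; print(np.arctan2(d[1],d[0])); d=W[1]-W[2]; print(np.arctan2(d[1],d[0]))
d=W[0]-W[1]; print(np.arctan2(d[1],d[0])-np.pi/2)
E
```

```text
0.72 [230.3, 300.9, 285.6, 347.1]
0.66 [252.2, 205.7, 270.9, 270.2]
blank (np.float64(545.7397738829382), np.float64(175.76011453668553), np.float64(-0.025074771265861707), np.float64(48.734375), np.float32(757.0))
0.7 [356.3, 200.4, 439.6, 297.6]
jig sil (np.float64(518.1975773188733), np.float64(-230.74991832856693), np.float64(-0.2514541401361079), np.float64(80.453125), np.float32(5068.0))
[ 20  93 194] [ 18 104 160] [ 23  28 109] [ 16 118 153] [ 13 153 115]
cam [ 394.85630094  -31.38664109 1348.18997473]
[[ 656.7 -175.7   18. ]
 [ 614.4 -348.5   18. ]
 [ 374.7 -288.8   18. ]
 [ 419.4 -114.6   18. ]] [ 516.30224746 -231.90118788   18.        ] [np.float64(245.0), np.float64(178.0), np.float64(247.0), np.float64(179.8)]
-0.2516596395185161
-0.2443667214109317
-0.24000223036185653
```

```bash
python3 - <<'E'
from fit import *
p=optics.get_image("top"); f=p["frame"]
def draw(pose,polys_z,pts,box,s,n):
    x0,y0,x1,y1=box; im=cv2.resize(f[y0:y1,x0:x1],None,fx=s,fy=s,interpolation=cv2.INTER_CUBIC)
    for poly,z,c in polys_z:
        q=((proj(p,rectpts(*pose,z,poly))+.5-[x0,y0])*s).round().astype(np.int32); cv2.polylines(im,[q],True,c,1)
    for x,y,z,c in pts:
        q=((proj(p,rectpts(*pose,z,[(x,y)]))[0]+.5-[x0,y0])*s).round().astype(int); cv2.circle(im,tuple(int(a) for a in q),3,c,-1)
    cv2.imwrite(n,im)
SO=[[(-45,-20),(95,-20),(95,20),(-45,20),(-45,-2),(-95,-2),(-95,-20)]]
draw((545.7,175.8,-.025),[(SO[0],27,(0,0,255)),(SO[0],5,(255,0,0))],[],(240,195,290,280),7,"pics/bo.png")
r=[(27*np.cos(a),27*np.sin(a)) for a in np.linspace(0,6.28,30)]; K=[(65+a,b) for a,b in r]
draw((517.6,-231.3,-.248),[(BOARD[0],18,(0,0,255)),(BOARD[0],0,(255,0,0)),(K,125,(255,255,0)),(K,99,(255,0,255))],[(35,-25,18,(0,255,0)),(35,-25,32,(0,0,255)),(-60,-25,18,(0,255,0)),(-60,-25,32,(0,0,255)),(65,-64,80,(0,255,255))],(345,190,455,305),5,"pics/jo.png")
E
```

```text
(no output)
```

View pics/bo.png

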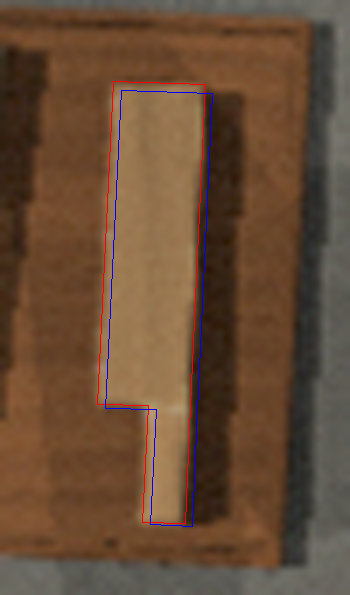

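View pics/jo.png

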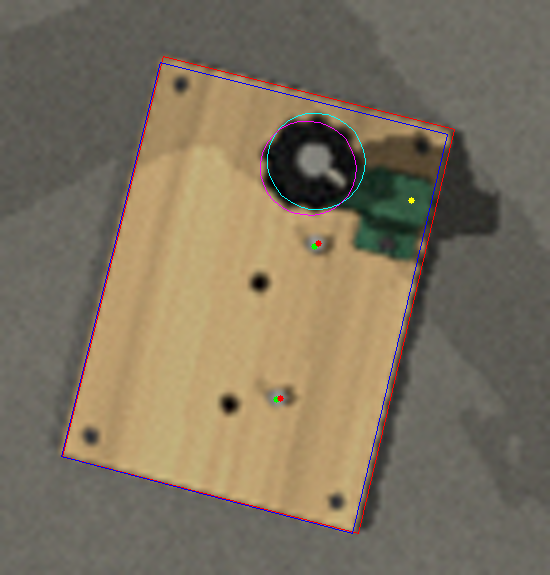

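Request:
move_arm:
  steps:
    - [0.5, 14, 37.5, 0, 0, 0, -0.1]
    - [0.5, 28, 75, 0, 0, 0, -0.2]
    - [0.5, 42, 112.5, 0, 0, 0, -0.3]
    - [0.5, 56, 150, 0, 0, 0, -0.4]
    - [0.5, 70, 187.5, 0, 0, 0, -0.459]

```text
clock: 2.27
position: [330.1, -379.3, 231.4]
ee_rot: [0.018, 1.0, -0.0, 0.0]
contact_force: [1.4, 0.4, 0.5]
gripper_width: 63.8
```

Request:
move_arm:
  steps:
    - [0.5, 14, 37.5, 0, 0, 0, 0]
    - [0.5, 28, 75, 0, 0, 0, 0]
    - [0.5, 42, 112.5, 0, 0, 0, 0]
    - [0.5, 56, 150, 0, 0, 0, 0]
    - [0.5, 70, 187.5, 0, 0, 0, 0]

```text
clock: 2.68
position: [400.2, -191.5, 231.8]
ee_rot: [0.015, 1.0, -0.0, 0.001]
contact_force: [0.4, 0.0, 0.2]
gripper_width: 64.4
```

Request:
move_arm:
  steps:
    - [0.5, 14, 37.5, 0, 0, 0, 0]
    - [0.5, 28, 75, 0, 0, 0, 0]
    - [0.5, 42, 112.5, 0, 0, 0, 0]
    - [0.5, 56, 150, 0, 0, 0, 0]
    - [0.5, 70, 187.5, 0, 0, 0, 0]

```text
clock: 3.1
position: [470.1, -3.8, 231.8]
ee_rot: [0.015, 1.0, 0.0, 0.001]
contact_force: [1.1, 0.3, -0.6]
gripper_width: 64.4
```

Request:
move_arm:
  steps:
    - [0.5, 13, 36.4, 0, 0, 0, 0]
    - [0.5, 26, 72.8, 0, 0, 0, 0]
    - [0.5, 39, 109, 0, 0, 0, 0]
    - [0.5, 52, 145.6, 0, 0, 0, 0]
    - [0.5, 65.1, 181.9, 0, 0, 0, 0]

```text
clock: 3.52
position: [535.3, 178.0, 231.6]
ee_rot: [0.015, 1.0, 0.0, 0.0]
contact_force: [0.8, -0.4, -0.5]
gripper_width: 64.3
```

Request:
move_arm:
  steps:
    - [0.5, 0, 0, -38, 0, 0, 0]
    - [0.5, 0, 0, -76, 0, 0, 0]
    - [0.5, 0, 0, -114, 0, 0, 0]
    - [0.5, 0, 0, -152, 0, 0, 0]
    - [0.5, 0, 0, -185, 0, 0, 0]

```text
clock: 3.93
position: [534.3, 175.9, 44.2]
ee_rot: [0.015, 1.0, -0.0, -0.0]
contact_force: [0.5, 0.0, -0.4]
gripper_width: 63.7
```

```bash
python3 - <<'E'
from h import *
print(readout.read_state()["position"])
for n,b in (("top",(150,180,350,300)),("side",(190,130,390,280))):
    p=optics.get_image(n); f=p["frame"]; cv2.imwrite(f"pics/g_{n}.png",cv2.resize(f[b[1]:b[3],b[0]:b[2]],None,fx=4,fy=4,interpolation=cv2.INTER_CUBIC))
E
```

```text
[534.34200018 175.85044496  44.22776876]
```

View pics/g_top.png

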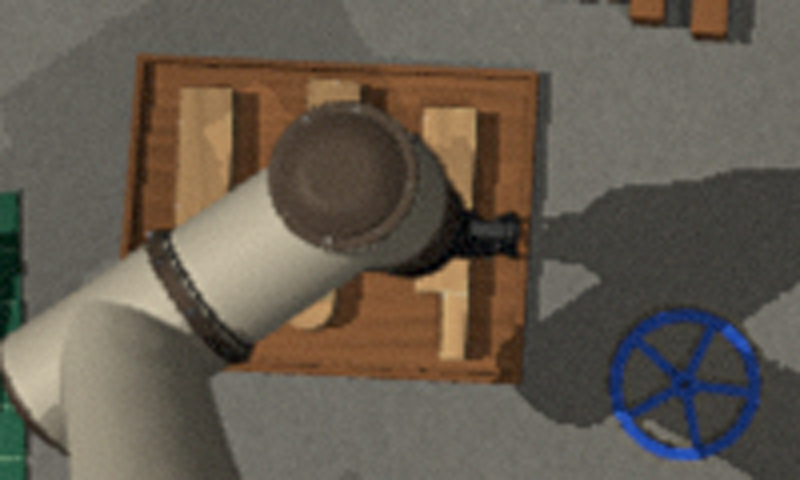

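View pics/g_side.png

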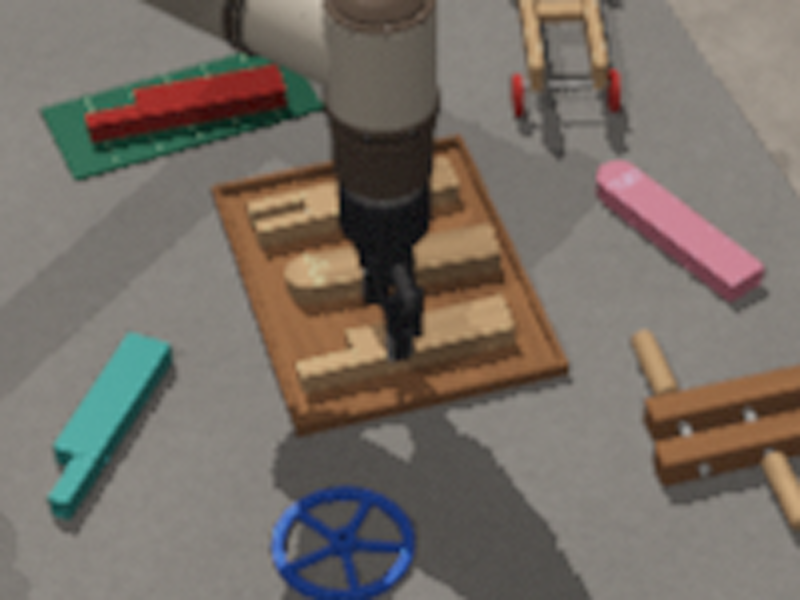

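Request:
move_arm:
  steps:
    - [0.5, 0, 0, -20, 0, 0, 0]
    - [0.5, 0, 0, -32, 0, 0, 0]
    - [0.5, 0, 0, -37, 0, 0, 0]
    - [0.5, 0, 0, -37, 0, 0, 0]

```text
clock: 4.37
position: [535.5, 176.2, 10.1]
ee_rot: [0.015, 1.0, 0.0, 0.0]
contact_force: [-0.4, -0.6, 0.6]
gripper_width: 64.4
```

Request:
move_arm:
  steps:
    - [0.5, 0, 0, -2, 0, 0, 0]
    - [-1, 0, 0, -2, 0, 0, 0]
    - [-1, 0, 0, -2, 0, 0, 0]
    - [-1, 0, 0, -2, 0, 0, 0]
    - [-1, 0, 0, -2, 0, 0, 0]

```text
clock: 4.78
position: [536.0, 176.6, 8.9]
ee_rot: [0.015, 1.0, 0.001, 0.001]
contact_force: [-0.8, -0.2, 6.2]
gripper_width: 38.5
```

Request:
move_arm:
  steps:
    - [-1, 0, 0, 0, 0, 0, 0]
    - [-1, 0, 0, 0, 0, 0, 0]
    - [-1, 0, 0, 0, 0, 0, 0]

```text
clock: 5.03
position: [535.9, 176.6, 8.9]
ee_rot: [0.015, 1.0, 0.001, 0.001]
contact_force: [-1.2, 0.5, 6.0]
gripper_width: 39.0
```

Request:
move_arm:
  steps:
    - [-1, 0, 0, 10, 0, 0, 0]
    - [-1, 0, 0, 30, 0, 0, 0]
    - [-1, 0, 0, 60, 0, 0, 0]
    - [-1, 0, 0, 90, 0, 0, 0]
    - [-1, 0, 0, 110, 0, 0, 0]

```text
clock: 5.45
position: [535.6, 176.3, 120.5]
ee_rot: [0.015, 1.0, 0.001, 0.001]
contact_force: [0.0, 0.6, -0.4]
gripper_width: 38.5
```

Request:
move_arm:
  steps:
    - [-1, -1, -20, 0, 0, 0, -0.02]
    - [-1, -3, -55, 0, 0, 0, -0.06]
    - [-1, -5, -95, 0, 0, 0, -0.1]
    - [-1, -7, -135, 0, 0, 0, -0.14]
    - [-1, -9, -175, 0, 0, 0, -0.18]

```text
clock: 5.87
position: [525.1, -0.5, 117.9]
ee_rot: [0.105, 0.994, 0.0, -0.0]
contact_force: [1.9, 0.1, -1.6]
gripper_width: 38.7
```

```bash
python3 - <<'E'
from h import *
print(readout.read_state()["position"],readout.read_state()["gripper_width"])
for n,b in (("top",(150,180,450,330)),("side",(190,130,390,330))):
    p=optics.get_image(n); f=p["frame"]; cv2.imwrite(f"pics/l_{n}.png",cv2.resize(f[b[1]:b[3],b[0]:b[2]],None,fx=2.6,fy=2.6,interpolation=cv2.INTER_CUBIC))
E
```

```text
[ 5.25112894e+02 -4.77014643e-01  1.17852093e+02] 38.73556691248525
```

View pics/l_side.png

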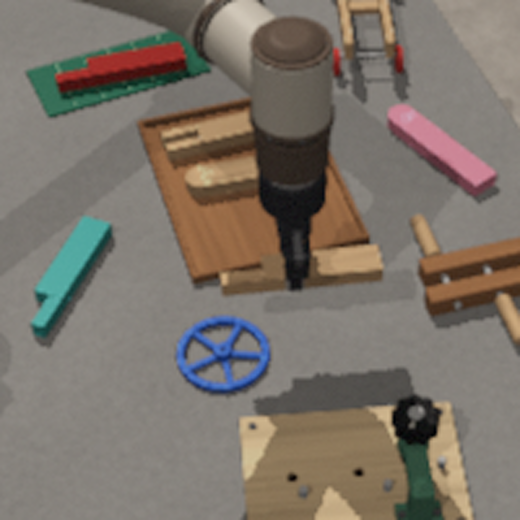

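View pics/l_top.png

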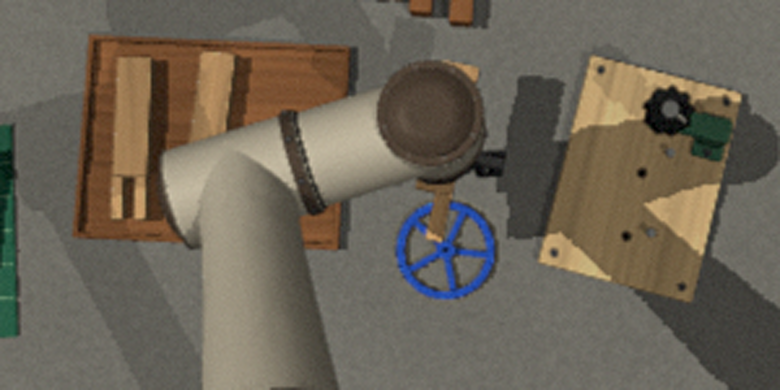

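Request:
move_arm:
  steps:
    - [-1, -2, -40, 0, 0, 0, -0.01]
    - [-1, -4, -80, 0, 0, 0, -0.02]
    - [-1, -6, -120, 0, 0, 0, -0.03]
    - [-1, -8, -155, 0, 0, 0, -0.037]
    - [-1, -8.7, -172.4, 0, 0, 0, -0.037]

```text
clock: 6.38
position: [516.4, -174.2, 117.6]
ee_rot: [0.125, 0.992, -0.0, -0.0]
contact_force: [0.9, 0.3, -0.8]
gripper_width: 38.8
```

Request:
move_arm:
  steps:
    - [-1, 0, 0, -25, 0, 0, 0]
    - [-1, 0, 0, -50, 0, 0, 0]
    - [-1, 0, 0, -75, 0, 0, 0]
    - [-1, 0, 0, -88, 0, 0, 0]
    - [-1, 0, 0, -90, 0, 0, 0]

```text
clock: 6.8
position: [514.9, -171.1, 24.7]
ee_rot: [0.124, 0.992, -0.0, -0.003]
contact_force: [0.4, 0.1, -0.7]
gripper_width: 38.8
```

```bash
python3 - <<'E'
from h import *
s=readout.read_state();print(s["position"],s["gripper_width"],s["contact_force"],s["joints"])
for n,b in (("top",(340,180,470,310)),("side",(250,240,400,370))):
    p=optics.get_image(n); f=p["frame"]; cv2.imwrite(f"pics/j_{n}.png",cv2.resize(f[b[1]:b[3],b[0]:b[2]],None,fx=4.5,fy=4.5,interpolation=cv2.INTER_CUBIC))
E
```

```text
[ 514.92867373 -171.06034713   24.70046136] 38.82840741378517 [ 0.38795358  0.06588043 -0.68236857] [-2.21194637e-02  4.90588651e-01 -4.32562432e-01 -9.40994633e-04
 -6.54095128e-01 -1.79579956e+00]
```

View pics/j_side.png

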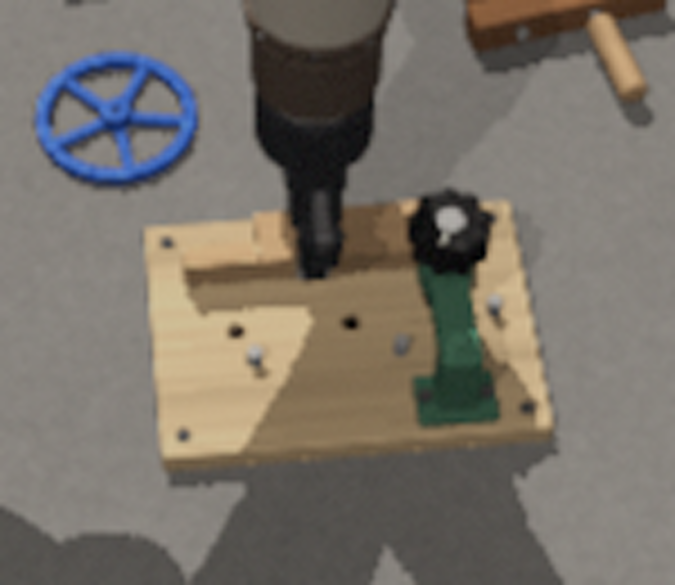

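View pics/j_top.png

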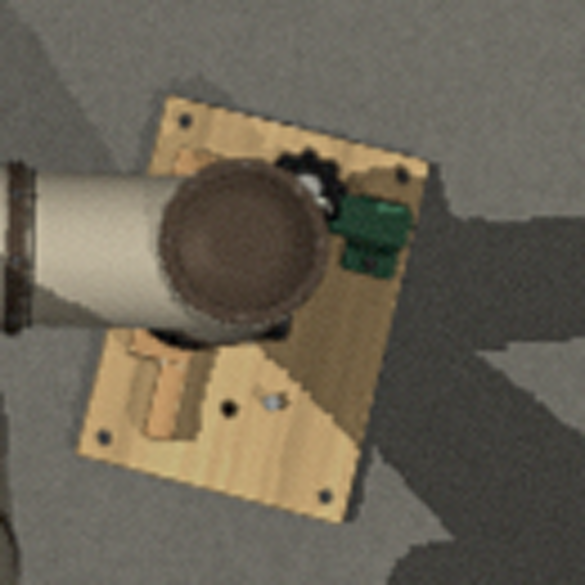

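Request:
move_arm:
  steps:
    - [-1, 0, 0, -1, 0, 0, 0]
    - [-1, 0, 0, -2, 0, 0, 0]
    - [-1, 0, 0, -2, 0, 0, 0]

```text
clock: 7.15
position: [518.0, -171.3, 26.4]
ee_rot: [0.123, 0.992, 0.0, 0.001]
contact_force: [0.6, 0.3, -0.5]
gripper_width: 38.8
```

Request:
move_arm:
  steps:
    - [-1, 0, 0, -1.5, 0, 0, 0]
    - [-1, 0, 0, -3, 0, 0, 0]
    - [-1, 0, 0, -4, 0, 0, 0]
    - [-1, 0, 0, -4, 0, 0, 0]

```text
clock: 7.48
position: [517.2, -171.4, 21.2]
ee_rot: [0.123, 0.992, -0.0, -0.0]
contact_force: [-0.2, 0.0, -1.2]
gripper_width: 38.5
```

Request:
move_arm:
  steps:
    - [-1, 0, 0, -1, 0, 0, 0]
    - [-1, 0, 0, -1, 0, 0, 0]
    - [-1, 0, 0, -1, 0, 0, 0]

```text
clock: 7.73
position: [517.3, -171.4, 20.9]
ee_rot: [0.123, 0.992, -0.0, 0.0]
contact_force: [-2.5, 1.2, 5.9]
gripper_width: 38.5
```

Request:
move_arm:
  steps:
    - [-1, -3.7, -14.5, 0.8, 0, 0, 0]
    - [-1, -7.4, -29.1, 0.8, 0, 0, 0]
    - [-1, -11, -43.6, 0.8, 0, 0, 0]
    - [-1, -13.5, -53.3, 0.8, 0, 0, 0]
    - [-1, -13.5, -53.3, 0.8, 0, 0, 0]

```text
clock: 8.15
position: [504.0, -225.0, 21.0]
ee_rot: [0.125, 0.992, 0.001, 0.001]
contact_force: [-0.2, 2.2, -1.2]
gripper_width: 38.7
```

Request:
move_arm:
  steps:
    - [-1, -0.25, -1, 0, 0, 0, 0]
    - [-1, -0.5, -2, 0, 0, 0, 0]
    - [-1, -0.5, -2, 0, 0, 0, 0]

```text
clock: 8.4
position: [504.0, -225.2, 21.0]
ee_rot: [0.124, 0.992, 0.001, 0.001]
contact_force: [0.8, 9.2, 0.5]
gripper_width: 38.6
```

```bash
python3 - <<'E'
from h import *
s=readout.read_state();print(s["position"],s["ee_rot"],s["contact_force"],s["wrist_torque"])
for n,b in (("top",(340,180,470,310)),("side",(250,240,400,370))):
    p=optics.get_image(n); f=p["frame"]; cv2.imwrite(f"pics/k_{n}.png",cv2.resize(f[b[1]:b[3],b[0]:b[2]],None,fx=4.5,fy=4.5,interpolation=cv2.INTER_CUBIC))
E
```

```text
[ 503.96259146 -225.2494908    21.00292451] [1.24333315e-01 9.92239812e-01 9.65935794e-04 6.70582743e-04] [0.75094546 9.15145896 0.495819  ] [ 2.22576446 -0.42131877 -0.4252714 ]
```

View pics/k_side.png

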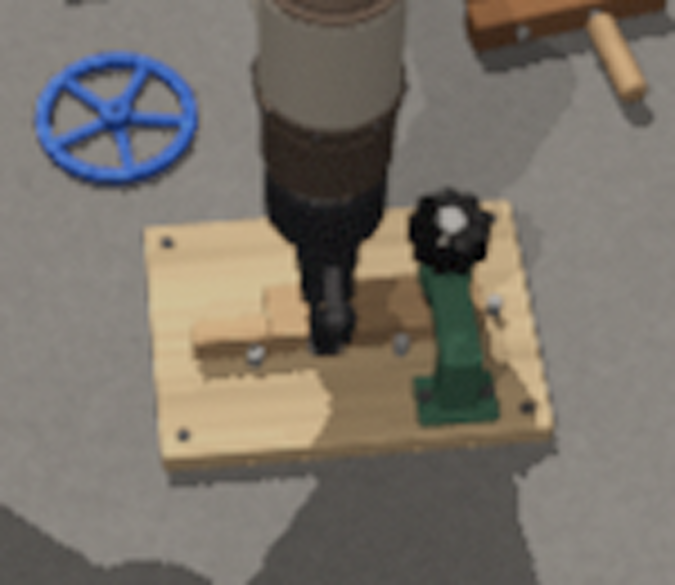

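View pics/k_top.png

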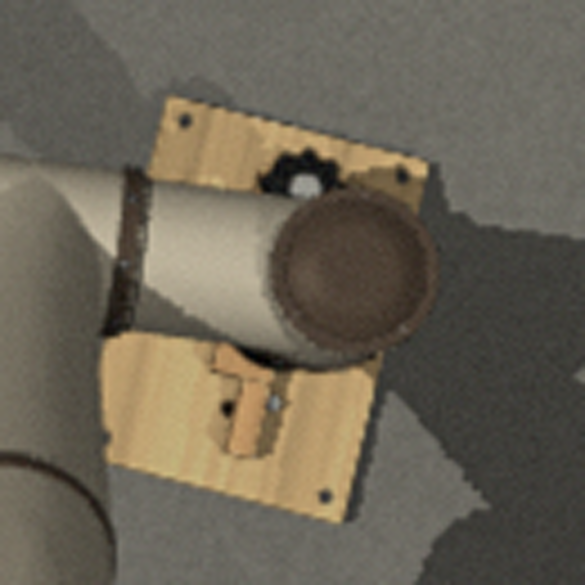

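Request:
move_arm:
  steps:
    - [-1, 0, 0, 0, 0, 0, -0.01]
    - [-1, -0.2, -1, 0, 0, 0, -0.015]
    - [-1, -0.2, -1, 0, 0, 0, -0.015]

```text
clock: 8.75
position: [504.0, -225.6, 21.0]
ee_rot: [0.13, 0.992, 0.001, 0.001]
contact_force: [2.1, 11.2, 1.2]
gripper_width: 39.1
```

```bash
cat >st.py <<'E'
from h import *
s=readout.read_state();print(s["clock"],s["position"].round(2),s["ee_rot"].round(4),s["contact_force"].round(2),s["wrist_torque"].round(3),s["gripper_width"]); x=s["position"]-[517.6,-231.3,0]
c,q=np.cos(-.248),np.sin(-.248); print("jig",c*x[0]+q*x[1],-q*x[0]+c*x[1],"yaw",2*np.arctan2(-s["ee_rot"][0],s["ee_rot"][1]))
E
python3 st.py
```

```text
8.75 [ 504.   -225.56   20.98] [1.300e-01 9.915e-01 1.000e-03 6.000e-04] [ 2.08 11.22  1.23] [ 3.255 -0.501  0.256] 39.06394874895555
jig -14.59320000909087 2.224569325511336 yaw -0.26071783187793063
```

Request:
move_arm:
  steps:
    - [-1, 1, -0.25, 0, 0, 0, 0]
    - [-1, 2, -0.5, 0, 0, 0, 0]
    - [-1, 3, -0.75, 0, 0, 0, 0]
    - [-1, 3, -0.75, 0, 0, 0, 0]

```text
clock: 9.08
position: [504.0, -225.5, 20.9]
ee_rot: [0.13, 0.991, 0.001, -0.003]
contact_force: [-4.1, 14.5, 7.1]
gripper_width: 38.7
```

```bash
python3 st.py
```

```text
9.0833 [ 504.03 -225.54   20.92] [ 0.1301  0.9915  0.0012 -0.0027] [-4.13 14.46  7.14] [3.963 0.955 0.268] 38.69813328829676
jig -14.571048396776867 2.2470650235123037 yaw -0.26093119262868714
```

Request:
move_arm:
  steps:
    - [-1, 1, -0.25, 0, 0, 0, 0]
    - [-1, 2, -0.5, 0, 0, 0, 0]
    - [-1, 2, -0.5, 0, 0, 0, 0]

```text
clock: 9.33
position: [504.0, -225.6, 20.9]
ee_rot: [0.13, 0.991, 0.001, -0.005]
contact_force: [-7.9, 15.7, 10.8]
gripper_width: 38.6
```

```bash
python3 st.py
```

```text
9.3333 [ 504.01 -225.56   20.91] [ 0.1302  0.9915  0.0015 -0.0048] [-7.87 15.7  10.79] [4.535 1.808 0.316] 38.582866099413515
jig -14.580527187532189 2.229486268572219 yaw -0.26120452365425506
```

Request:
move_arm:
  steps:
    - [-1, 0.2, 1, 0.8, 0, 0, 0]
    - [-1, 0.4, 2, 1.2, 0, 0, 0]
    - [-1, 0.4, 2, 1.2, 0, 0, 0]

```text
clock: 9.58
position: [508.4, -226.4, 22.2]
ee_rot: [0.13, 0.991, 0.0, -0.0]
contact_force: [-0.4, 3.6, -0.4]
gripper_width: 38.5
```

```bash
python3 st.py; python3 - <<'E'
from h import *
for n,b in (("top",(340,180,470,310)),("side",(270,270,390,360))):
    p=optics.get_image(n); f=p["frame"]; cv2.imwrite(f"pics/m_{n}.png",cv2.resize(f[b[1]:b[3],b[0]:b[2]],None,fx=6,fy=6,interpolation=cv2.INTER_CUBIC)[:600])
E
```

```text
9.5833 [ 508.38 -226.4    22.23] [ 1.302e-01  9.915e-01  0.000e+00 -2.000e-04] [-0.37  3.58 -0.38] [1.115 0.12  0.138] 38.5351316069212
jig -10.142835702415141 2.4869099098677934 yaw -0.26108974037674065
```

View pics/m_side.png

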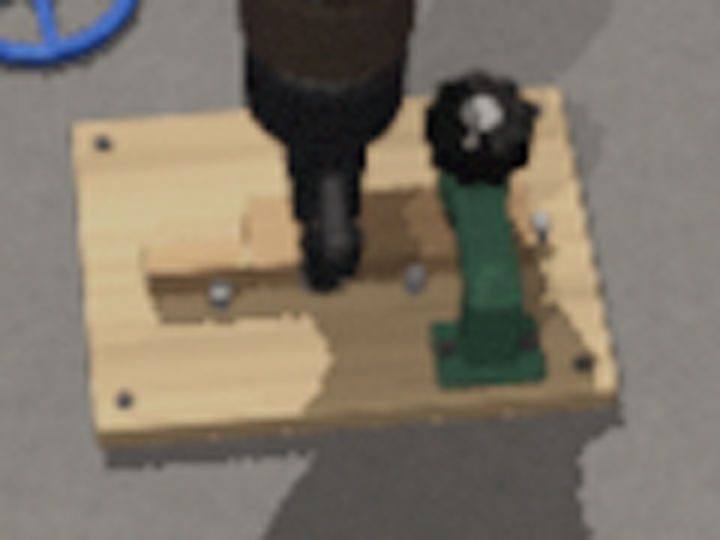

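Request:
move_arm:
  steps:
    - [-1, 1, -0.25, 0, 0, 0, 0]
    - [-1, 2, -0.5, 0, 0, 0, 0]
    - [-1, 2, -0.5, 0, 0, 0, 0]

```text
clock: 9.93
position: [508.7, -226.6, 21.8]
ee_rot: [0.131, 0.991, 0.001, -0.002]
contact_force: [-3.6, 6.5, 3.3]
gripper_width: 38.8
```

```bash
python3 st.py
```

```text
9.9333 [ 508.71 -226.56   21.77] [ 1.308e-01  9.914e-01  5.000e-04 -2.200e-03] [-3.55  6.51  3.27] [1.976 0.779 0.186] 38.79235542730321
jig -9.784996224145559 2.4116021637717533 yaw -0.2623060028548797
```

Request:
move_arm:
  steps:
    - [-1, 1, 0.2, 0.5, 0, 0, 0]
    - [-1, 2, 0.5, 0.7, 0, 0, 0]
    - [-1, 2, 0.5, 0.7, 0, 0, 0]

```text
clock: 10.18
position: [508.8, -226.4, 21.9]
ee_rot: [0.131, 0.991, 0.0, -0.004]
contact_force: [-5.8, 4.6, 2.0]
gripper_width: 39.0
```

```bash
python3 st.py; python3 - <<'E'
from h import *
for n,b in (("top",(340,180,470,310)),("side",(270,270,390,360))):
    p=optics.get_image(n); f=p["frame"]; cv2.imwrite(f"pics/n_{n}.png",cv2.resize(f[b[1]:b[3],b[0]:b[2]],None,fx=6,fy=6,interpolation=cv2.INTER_CUBIC)[:600])
E
```

```text
10.1833 [ 508.8  -226.36   21.92] [ 1.313e-01  9.913e-01  4.000e-04 -4.200e-03] [-5.85  4.62  1.99] [1.215 1.432 0.159] 38.978936454470855
jig -9.744881162559945 2.6251176717976636 yaw -0.2632974229082733
```

View pics/n_side.png

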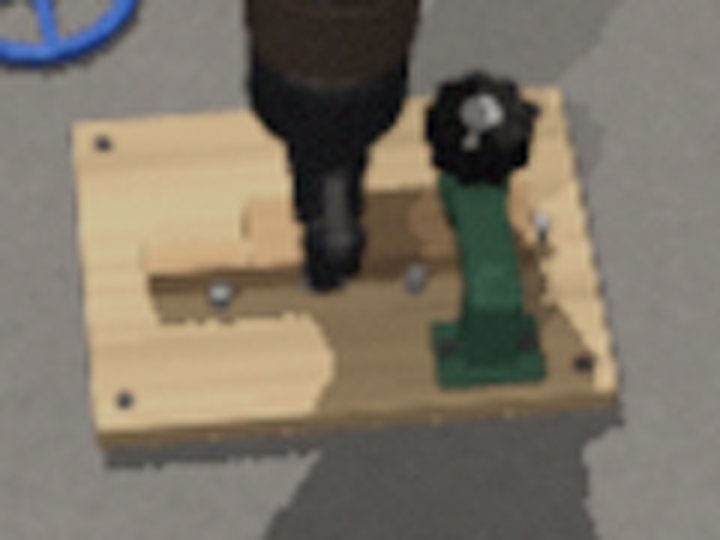

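Request:
move_arm:
  steps:
    - [-1, 0, -0.5, -0.7, 0, 0, 0]
    - [-1, 0, -1, -1.5, 0, 0, 0]
    - [-1, 0, -1, -1.5, 0, 0, 0]

```text
clock: 10.53
position: [508.8, -226.6, 21.1]
ee_rot: [0.131, 0.991, 0.001, -0.004]
contact_force: [-7.2, 10.0, 6.8]
gripper_width: 39.0
```

```bash
python3 st.py
```

```text
10.5333 [ 508.78 -226.62   21.09] [ 1.309e-01  9.914e-01  8.000e-04 -4.100e-03] [-7.18 10.    6.82] [2.571 1.764 0.308] 38.99059417087484
jig -9.699243640852782 2.369256222456397 yaw -0.2625613349041176
```

Request:
move_arm:
  steps:
    - [0.3, 0, 0, 0, 0, 0, 0]
    - [0.3, 0, 0, 0, 0, 0, 0]
    - [0.3, 0, 0, 0, 0, 0, 0]

```text
clock: 10.78
position: [513.3, -228.6, 21.7]
ee_rot: [0.131, 0.991, -0.0, 0.001]
contact_force: [-0.4, 0.1, -0.4]
gripper_width: 55.3
```

```bash
python3 st.py; python3 - <<'E'
from h import *
for n,b in (("top",(340,180,470,310)),("side",(270,270,390,360))):
    p=optics.get_image(n); f=p["frame"]; cv2.imwrite(f"pics/o_{n}.png",cv2.resize(f[b[1]:b[3],b[0]:b[2]],None,fx=6,fy=6,interpolation=cv2.INTER_CUBIC)[:600])
E
```

```text
10.7833 [ 513.28 -228.56   21.72] [ 1.308e-01  9.914e-01 -3.000e-04  8.000e-04] [-0.42  0.07 -0.45] [ 0.     0.044 -0.032] 55.32630720914623
jig -4.8578581930369005 1.5971193379324358 yaw -0.2623184853414304
```

View pics/o_side.png

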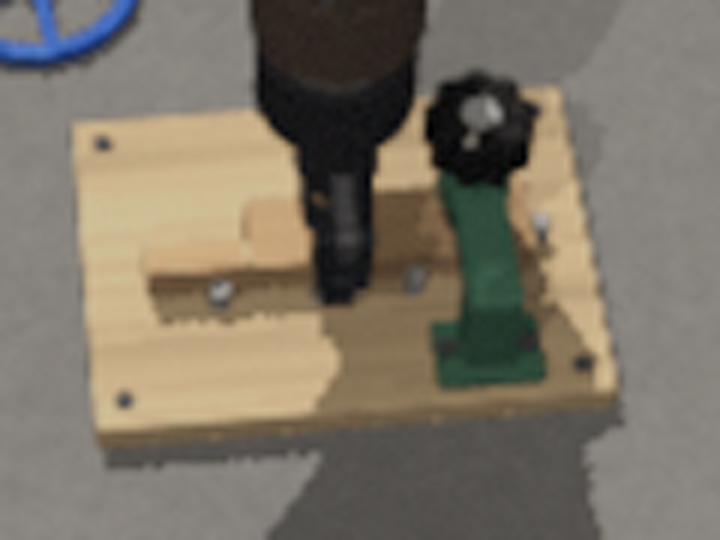

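Request:
move_arm:
  steps:
    - [0.4, -2.5, 0.6, 0, 0, 0, 0]
    - [0.4, -5, 1.2, 5, 0, 0, 0]
    - [0.5, -5, 1.2, 40, 0, 0, 0]
    - [0.5, -5, 1.2, 80, 0, 0, 0]
    - [0.5, -5, 1.2, 120, 0, 0, 0]

```text
clock: 11.3
position: [506.5, -226.7, 142.6]
ee_rot: [0.131, 0.991, -0.0, -0.001]
contact_force: [1.8, -0.0, 0.4]
gripper_width: 63.9
```

Request:
move_arm:
  steps:
    - [0.5, -10, 40, 20, 0, 0, 0.12]
    - [0.5, -20, 80, 20, 0, 0, 0.24]
    - [0.5, -30, 115, 20, 0, 0, 0.36]
    - [0.5, -40, 150, 20, 0, 0, 0.48]
    - [0.5, -40, 190, 20, 0, 0, 0.6]

```text
clock: 11.72
position: [465.1, -35.9, 162.1]
ee_rot: [-0.17, 0.985, 0.0, 0.0]
contact_force: [1.6, 0.5, -0.3]
gripper_width: 63.9
```

```bash
python3 st.py; python3 - <<'E'
from fit import *
for n,b in (("top",(340,190,460,305)),("side",(270,265,390,360))):
    p=optics.get_image(n); f=p["frame"]; s=6; im=cv2.resize(f[b[1]:b[3],b[0]:b[2]],None,fx=s,fy=s,interpolation=cv2.INTER_CUBIC); cv2.imwrite(f"pics/q_{n}.png",im[:600])
    for r in nets.silhouettes("blank_step",p)[:3]:
        e=r["extent"]; print(n,r["conf"],e)
E
```

```text
11.7167 [465.06 -35.94 162.14] [-1.703e-01  9.854e-01  2.000e-04  0.000e+00] [ 1.57  0.52 -0.33] [-0.029 -0.1   -0.007] 63.85841797015303
jig -98.8923287425354 176.48827303060148 yaw 0.3422380417486468
top 0.89 [383.5, 227.3, 406.5, 281.4]
top 0.5 [230.7, 303.3, 240.5, 320.1]
side 0.75 [205.7, 212.7, 233.0, 261.6]
side 0.74 [293.4, 300.5, 359.6, 318.6]
```

View pics/q_side.png

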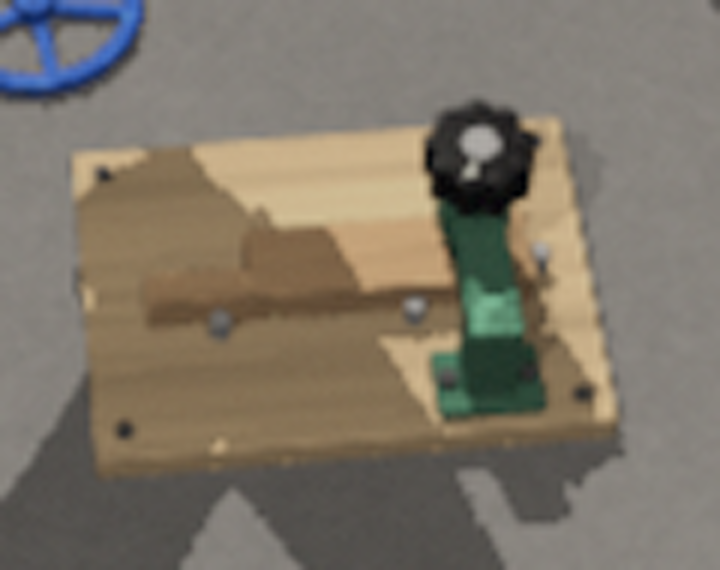

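View pics/q_top.png

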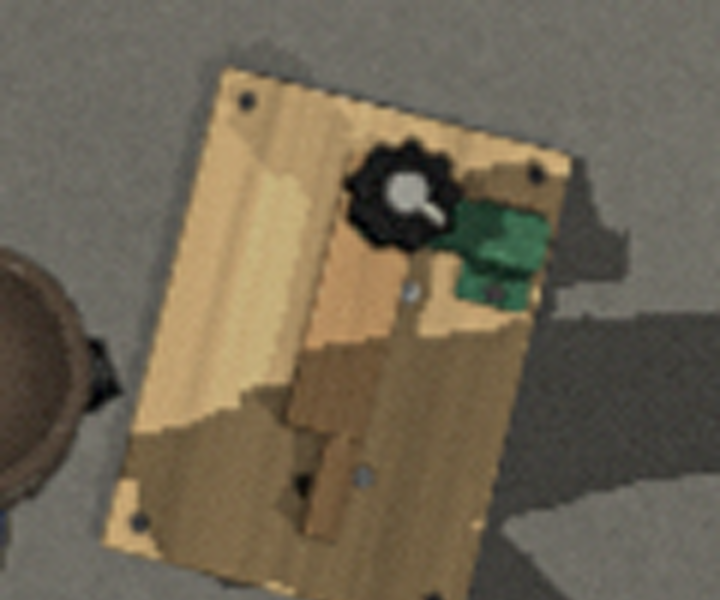

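```bash
python3 - <<'E'
from fit import *
p=optics.get_image("top"); f=p["frame"]
r=[r for r in nets.silhouettes("jig",p)][0]
pose=fit(p,r["region"],BOARD,0,18,(517.6,-231.3,-.25)); print(pose)
r=[r for r in nets.silhouettes("blank_step",p)][0]; 
b=(375,215,425,290); s=10
x0,y0,x1,y1=b; im=cv2.resize(f[y0:y1,x0:x1],None,fx=s,fy=s,interpolation=cv2.INTER_CUBIC); im=cv2.convertScaleAbs(im,alpha=1.5); raw=im.copy()
SO=[(-45,-20),(95,-20),(95,20),(-45,20),(-45,-2),(-95,-2),(-95,-20)]
for ps,c in (((518,-231,-.248),(0,0,255)),):
    q=((proj(p,rectpts(*ps,40,SO))+.5-[x0,y0])*s).astype(np.int32); cv2.polylines(im,[q],True,c,1)
    for pin in ((35,-25),(-60,-25),(100,0)):
        cc=[(pin[0]+5*np.cos(a),pin[1]+5*np.sin(a)) for a in np.linspace(0,6.2,20)]
        q=((proj(p,rectpts(*ps,32,cc))+.5-[x0,y0])*s).astype(np.int32); cv2.polylines(im,[q],True,(255,255,0),1)
out=np.hstack([raw,im])[:750]; cv2.imwrite("pics/r.png",cv2.resize(out,(800,600)))
E
```

```text
(np.float64(518.4192705782561), np.float64(-230.6321937806241), np.float64(-0.2545571762234012), np.float64(677.5625), np.float32(4559.0))
```

View pics/r.png

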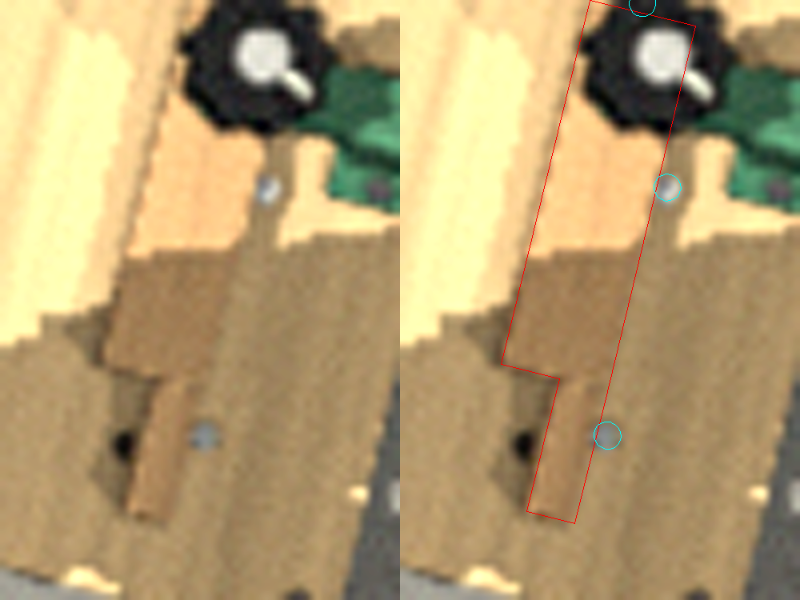

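Request:
move_arm:
  steps:
    - [1, 15, -28, 0, 0, 0, 0.124]
    - [1, 31, -56, 0, 0, 0, 0.248]
    - [1, 46, -84, 0, 0, 0, 0.372]
    - [1, 62, -112, 0, 0, 0, 0.496]
    - [1, 77, -140, 0, 0, 0, 0.62]

```text
clock: 12.48
position: [544.7, -180.0, 161.1]
ee_rot: [-0.457, 0.889, 0.0, -0.0]
contact_force: [0.1, 0.3, 0.7]
gripper_width: 85.5
```

Request:
move_arm:
  steps:
    - [1, 15, -28, 0, 0, 0, 0.124]
    - [1, 30, -56, 0, 0, 0, 0.248]
    - [1, 37.5, -68.3, 0, 0, 0, 0.372]
    - [1, 37.5, -68.3, 0, 0, 0, 0.496]
    - [1, 37.5, -68.3, 0, 0, 0, 0.62]

```text
clock: 12.9
position: [581.3, -248.2, 160.2]
ee_rot: [-0.706, 0.708, 0.001, -0.0]
contact_force: [-0.3, -0.1, -0.2]
gripper_width: 85.2
```

Request:
move_arm:
  steps:
    - [1, 0, 0, 0, 0, 0, 0.124]
    - [1, 0, 0, -5, 0, 0, 0.248]
    - [1, 0, 0, -10, 0, 0, 0.372]
    - [1, 0, 0, -15, 0, 0, 0.496]
    - [1, 0, 0, -20, 0, 0, 0.618]

```text
clock: 13.32
position: [581.1, -247.0, 140.7]
ee_rot: [0.888, -0.459, -0.001, 0.0]
contact_force: [0.4, 0.1, -0.2]
gripper_width: 85.2
```

```bash
python3 st.py; python3 - <<'E'
from fit import *
print(readout.read_state()["joints"])
for n,b in (("top",(340,190,460,305)),("side",(270,235,390,335))):
    p=optics.get_image(n); f=p["frame"]; s=6; im=cv2.resize(f[b[1]:b[3],b[0]:b[2]],None,fx=s,fy=s,interpolation=cv2.INTER_CUBIC); cv2.imwrite(f"pics/s_{n}.png",im[:600])
E
```

```text
13.3167 [ 581.12 -246.99  140.67] [ 8.883e-01 -4.592e-01 -5.000e-04  2.000e-04] [ 0.41  0.06 -0.16] [ 0.032 -0.003 -0.033] 85.23172264511166
jig 65.42464262504949 0.38231999627022795 yaw -4.095865934799939
[-1.46048614e-01  4.68697166e-01 -9.73226985e-02 -4.18129182e-05
 -1.00584463e+00  7.62594064e-01]
```

View pics/s_side.png

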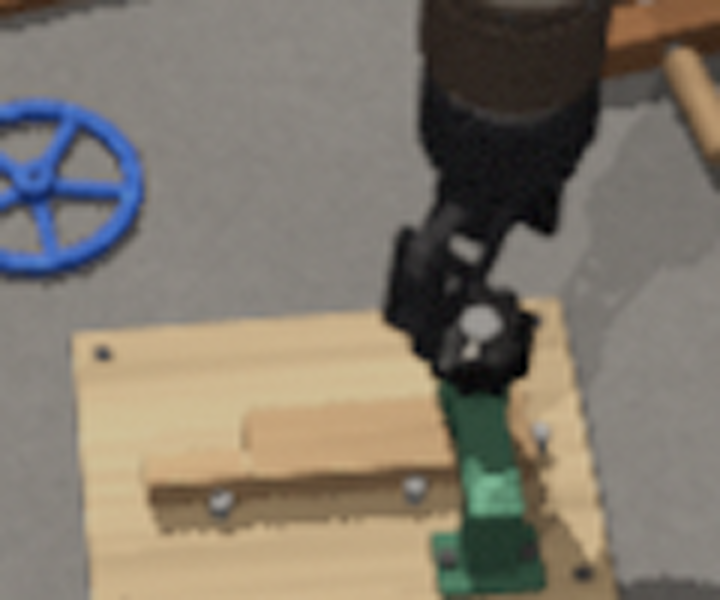

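View pics/s_top.png

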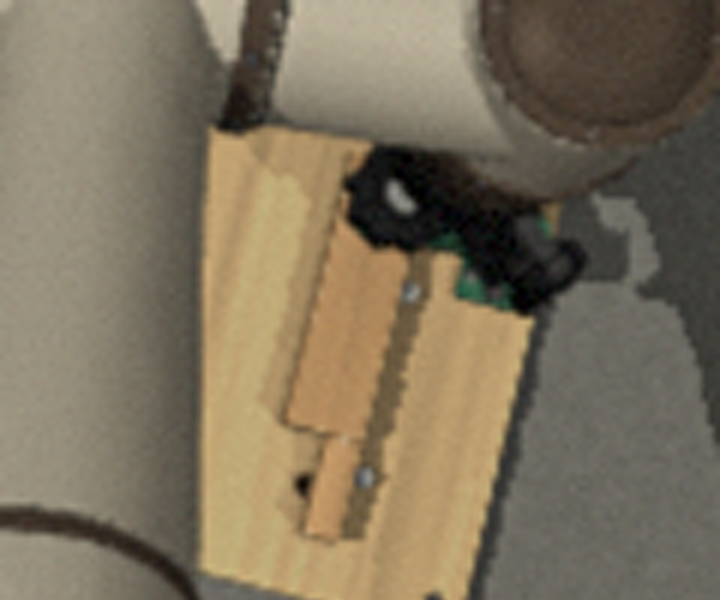

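```bash
python3 - <<'E'
from fit import *
p=optics.get_image("top"); print(unproj(p,[407.6,221.7],125), unproj(p,[407.6,221.7],128))
p=optics.get_image("side"); print(unproj(p,[270+481/6-.5,235+322/6-.5],125))
# fingertips expected
s=readout.read_state()["position"]
print(proj(p,[s,[581,-246,125]]), (proj(p,[[581,-246,125]])[0]-[270,235])*6)
E
```

```text
[[ 580.45522103 -247.16300603  125.        ]] [[ 580.00002047 -246.63379216  128.        ]]
[[ 582.68703798 -242.31151967  125.        ]]
[[350.18771916 285.9525913 ]
 [349.62120592 289.33153761]] [477.72723554 325.98922566]
```

Request:
move_arm:
  steps:
    - [1, 0, 0, -15, 0, 0, 0]
    - [1, 0, 0, -30, 0, 0, 0]
    - [1, 0, 0, -42, 0, 0, 0]
    - [1, 0, 0, -49, 0, 0, 0]
    - [1, 0, 0, -50, 0, 0, 0]

```text
clock: 13.93
position: [581.1, -245.3, 90.2]
ee_rot: [0.887, -0.461, -0.001, 0.0]
contact_force: [0.2, 0.8, -0.7]
gripper_width: 85.4
```

Request:
move_arm:
  steps:
    - [-1, 0, 0, 0, 0, 0, 0]
    - [-1, 0, 0, 0, 0, 0, 0]
    - [-1, 0, 0, 0, 0, 0, 0]
    - [-1, 0, 0, 0, 0, 0, 0]
    - [-1, 0, 0, 0, 0, 0, 0]

```text
clock: 14.35
position: [582.0, -245.7, 93.1]
ee_rot: [0.888, -0.46, 0.001, 0.0]
contact_force: [-3.3, -2.2, 5.1]
gripper_width: 52.7
```

```bash
python3 st.py
```

```text
14.35 [ 581.99 -245.73   93.05] [ 8.877e-01 -4.604e-01  6.000e-04  3.000e-04] [-3.34 -2.17  5.15] [-0.526  0.867 -0.024] 52.66147986259168
jig 65.9634084921363 1.8157371536460953 yaw -4.098503677212236
```

Request:
move_arm:
  steps:
    - [-1, 0, 0, -0.2, 0, 0, -0.12]
    - [-1, 0, 0, -0.4, 0, 0, -0.24]
    - [-1, 0, 0, -0.6, 0, 0, -0.36]
    - [-1, 0, 0, -0.8, 0, 0, -0.48]
    - [-1, 0, 0, -1, 0, 0, -0.6]

```text
clock: 14.77
position: [581.4, -246.0, 92.1]
ee_rot: [0.71, -0.704, 0.0, 0.001]
contact_force: [-4.7, -2.9, 6.5]
gripper_width: 52.8
```

```bash
python3 st.py
```

```text
14.7667 [ 581.45 -246.     92.1 ] [ 7.101e-01 -7.041e-01  4.000e-04  7.000e-04] [-4.68 -2.93  6.5 ] [-0.797  1.334  0.08 ] 52.8156046101347
jig 65.50366318438655 1.4213472871161557 yaw -4.7038882634057755
```

Request:
move_arm:
  steps:
    - [-1, 0, 0, -0.2, 0, 0, -0.12]
    - [-1, 0, 0, -0.4, 0, 0, -0.24]
    - [-1, 0, 0, -0.6, 0, 0, -0.36]
    - [-1, 0, 0, -0.8, 0, 0, -0.48]
    - [-1, 0, 0, -1, 0, 0, -0.6]

```text
clock: 15.18
position: [580.9, -245.9, 91.1]
ee_rot: [-0.47, 0.883, -0.0, -0.001]
contact_force: [-5.2, -2.1, 7.7]
gripper_width: 52.4
```

```bash
python3 st.py; python3 - <<'E'
from fit import *
for n,b in (("top",(340,190,460,305)),("side",(270,235,390,335))):
    p=optics.get_image(n); f=p["frame"]; s=6; im=cv2.resize(f[b[1]:b[3],b[0]:b[2]],None,fx=s,fy=s,interpolation=cv2.INTER_CUBIC); cv2.imwrite(f"pics/t_{n}.png",im[:600])
E
```

```text
15.1833 [ 580.9  -245.95   91.11] [-4.703e-01  8.825e-01 -2.000e-04 -1.100e-03] [-5.15 -2.13  7.67] [-0.694  1.58   0.133] 52.381923748428235
jig 64.95605755524774 1.3400458590274926 yaw 0.9792552127265908
```

View pics/t_side.png

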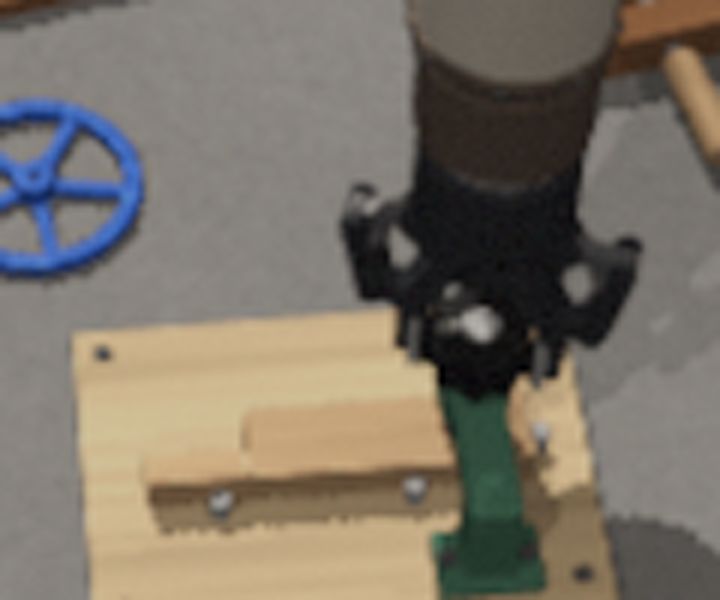

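Request:
move_arm:
  steps:
    - [-1, 0, 0, -0.2, 0, 0, -0.12]
    - [-1, 0, 0, -0.4, 0, 0, -0.24]
    - [-1, 0, 0, -0.6, 0, 0, -0.36]
    - [-1, 0, 0, -0.8, 0, 0, -0.48]
    - [-1, 0, 0, -1, 0, 0, -0.6]

```text
clock: 15.7
position: [580.5, -245.6, 90.2]
ee_rot: [-0.188, 0.982, -0.0, -0.001]
contact_force: [-7.2, -0.7, 8.3]
gripper_width: 52.6
```

```bash
python3 st.py
```

```text
15.7 [ 580.48 -245.64   90.16] [-1.885e-01  9.821e-01 -2.000e-04 -1.400e-03] [-7.21 -0.66  8.31] [-0.408  1.881  0.127] 52.649313153647206
jig 64.47166041627314 1.5372390820323822 yaw 0.3792403662102712
```

Request:
move_arm:
  steps:
    - [-1, 0, 0, -0.2, 0, 0, -0.1]
    - [-1, 0, 0, -0.3, 0, 0, -0.2]
    - [-1, 0, 0, -0.5, 0, 0, -0.3]

```text
clock: 15.95
position: [580.2, -245.4, 89.8]
ee_rot: [-0.04, 0.999, -0.0, -0.002]
contact_force: [-7.3, 0.7, 10.7]
gripper_width: 52.6
```

```bash
python3 st.py
```

```text
15.95 [ 580.15 -245.42   89.76] [-4.020e-02  9.992e-01 -2.000e-04 -1.800e-03] [-7.35  0.74 10.68] [-0.079  2.138  0.182] 52.62083175021743
jig 64.10283496688811 1.6682570325009287 yaw 0.08042010934297646
```

Request:
move_arm:
  steps:
    - [-1, 0, 0, -0.1, 0, 0, -0.08]
    - [-1, 0, 0, -0.2, 0, 0, -0.16]

```text
clock: 16.12
position: [580.1, -245.2, 89.7]
ee_rot: [0.039, 0.999, -0.0, -0.002]
contact_force: [-8.4, 1.0, 11.5]
gripper_width: 52.6
```

```bash
python3 st.py
```

```text
16.1167 [ 580.12 -245.23   89.67] [ 3.900e-02  9.992e-01 -3.000e-04 -1.800e-03] [-8.39  1.   11.5 ] [0.096 2.181 0.312] 52.58128706479225
jig 64.02713156775535 1.8413385639920943 yaw -0.07800766115859935
```

Request:
move_arm:
  steps:
    - [-1, 0, 0, -0.1, 0, 0, -0.08]
    - [-1, 0, 0, -0.2, 0, 0, -0.16]

```text
clock: 16.28
position: [580.1, -245.1, 89.6]
ee_rot: [0.119, 0.993, -0.0, -0.002]
contact_force: [-8.3, 2.0, 10.8]
gripper_width: 52.3
```

```bash
python3 st.py
```

```text
16.2833 [ 580.11 -245.13   89.56] [ 1.185e-01  9.930e-01 -5.000e-04 -1.800e-03] [-8.28  1.99 10.8 ] [0.276 2.219 0.43 ] 52.280102632582924
jig 63.99294892146117 1.9329120195420177 yaw -0.23756395559031424
```

Request:
move_arm:
  steps:
    - [-1, 0, 0, 0, 0, 0, -0.06]
    - [-1, 0, 0, 0, 0, 0, -0.12]
    - [-1, 0, 0, 0, 0, 0, -0.12]

```text
clock: 16.53
position: [580.1, -245.0, 89.6]
ee_rot: [0.177, 0.984, -0.0, -0.002]
contact_force: [-7.4, 1.1, 11.4]
gripper_width: 52.3
```

```bash
python3 st.py
```

```text
16.5333 [ 580.15 -244.97   89.55] [ 1.770e-01  9.842e-01 -5.000e-04 -1.800e-03] [-7.43  1.11 11.37] [0.21  2.213 0.201] 52.28049500988638
jig 63.989552363034655 2.1053998503141624 yaw -0.3557932159609292
```

Request:
move_arm:
  steps:
    - [-1, 0, 0, 0, 0, 0, -0.06]
    - [-1, 0, 0, 0, 0, 0, -0.12]
    - [-1, 0, 0, 0, 0, 0, -0.12]

```text
clock: 16.78
position: [580.2, -244.8, 89.5]
ee_rot: [0.235, 0.972, -0.001, -0.002]
contact_force: [-7.2, 1.7, 10.5]
gripper_width: 52.7
```

```bash
python3 st.py; python3 - <<'E'
from fit import *
for n,b in (("top",(340,190,460,305)),("side",(270,235,390,335))):
    p=optics.get_image(n); f=p["frame"]; s=6; im=cv2.resize(f[b[1]:b[3],b[0]:b[2]],None,fx=s,fy=s,interpolation=cv2.INTER_CUBIC); cv2.imwrite(f"pics/u_{n}.png",im[:600])
E
```

```text
16.7833 [ 580.18 -244.82   89.47] [ 2.355e-01  9.719e-01 -5.000e-04 -1.800e-03] [-7.17  1.69 10.45] [0.272 2.191 0.222] 52.694485809160085
jig 63.98519458378819 2.2535697569486572 yaw -0.47537644747355917
```

View pics/u_side.png

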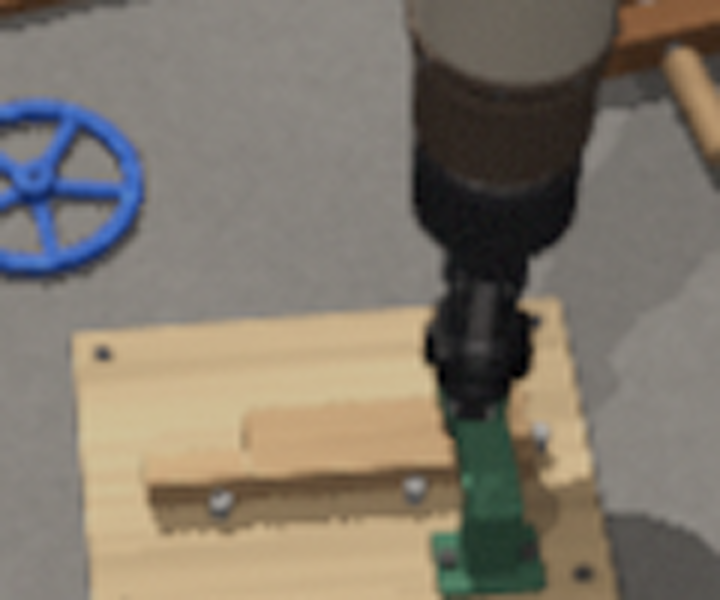

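Request:
move_arm:
  steps:
    - [-1, 0, 0, -0.1, 0, 0, -0.08]
    - [-1, 0, 0, -0.2, 0, 0, -0.16]

```text
clock: 17.05
position: [580.2, -244.7, 89.4]
ee_rot: [0.313, 0.95, -0.001, -0.002]
contact_force: [-6.7, 1.9, 11.3]
gripper_width: 52.5
```

```bash
python3 st.py
```

```text
17.05 [ 580.23 -244.73   89.38] [ 3.127e-01  9.498e-01 -7.000e-04 -1.700e-03] [-6.71  1.93 11.34] [0.596 2.234 0.653] 52.47713451523105
jig 64.0103336463296 2.3541168417083416 yaw -0.6360822030899409
```

Request:
move_arm:
  steps:
    - [-1, 0, 0, -0.1, 0, 0, -0.08]
    - [-1, 0, 0, -0.2, 0, 0, -0.16]

```text
clock: 17.22
position: [580.3, -244.6, 89.3]
ee_rot: [0.387, 0.922, -0.001, -0.002]
contact_force: [-6.9, 4.1, 12.6]
gripper_width: 52.6
```

```bash
python3 st.py
```

```text
17.2167 [ 580.34 -244.6    89.3 ] [ 3.874e-01  9.219e-01 -9.000e-04 -1.600e-03] [-6.94  4.08 12.6 ] [0.792 2.172 0.678] 52.60953305825939
jig 64.08261208800569 2.507502915877085 yaw -0.7955813755039033
```

```bash
python3 - <<'E'
from fit import *
ims=[]
for n,b in (("top",(380,200,440,250)),("side",(320,255,380,305))):
    p=optics.get_image(n); f=p["frame"]; ims.append(cv2.resize(f[b[1]:b[3],b[0]:b[2]],None,fx=6.6,fy=10,interpolation=cv2.INTER_CUBIC))
cv2.imwrite("pics/v.png",np.hstack(ims))
E
python3 st.py
```

```text
17.3167 [ 580.33 -244.57   89.3 ] [ 3.866e-01  9.222e-01 -8.000e-04 -1.600e-03] [-7.23  3.35 11.11] [0.626 2.221 0.486] 52.64964683878628
jig 64.06393667980079 2.532093787919841 yaw -0.7939566435526
```

View pics/v.png

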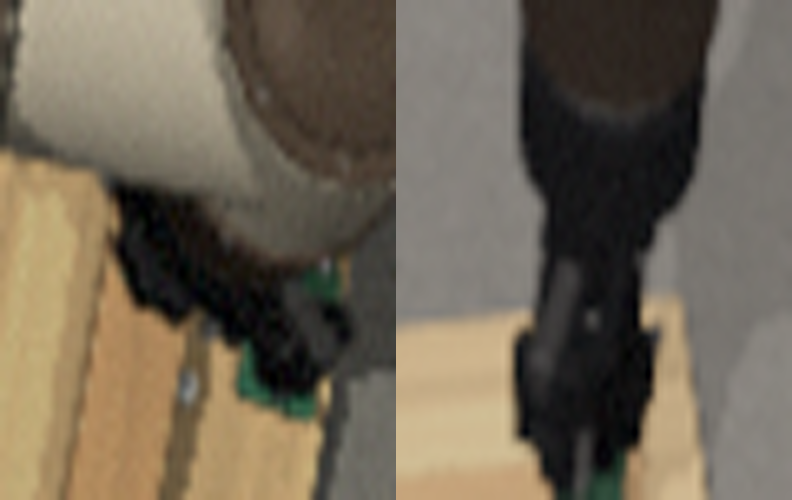

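Request:
move_arm:
  steps:
    - [-1, 0, 0, 0, 0, 0, -0.06]
    - [-1, 0, 0, 0, 0, 0, -0.12]

```text
clock: 17.48
position: [580.4, -244.5, 89.2]
ee_rot: [0.441, 0.897, -0.001, -0.002]
contact_force: [-7.1, 3.6, 10.6]
gripper_width: 52.4
```

```bash
python3 st.py
```

```text
17.4833 [ 580.4  -244.48   89.23] [ 0.4413  0.8973 -0.0009 -0.0016] [-7.12  3.61 10.64] [0.818 2.148 0.846] 52.42531663696243
jig 64.10882866699677 2.6383838950395138 yaw -0.9141463768629883
```

Request:
move_arm:
  steps:
    - [-1, 0, 0, 0, 0, 0, -0.06]
    - [-1, 0, 0, 0, 0, 0, -0.12]

```text
clock: 17.65
position: [580.5, -244.4, 89.2]
ee_rot: [0.494, 0.869, -0.001, -0.001]
contact_force: [-5.6, 3.6, 10.3]
gripper_width: 52.3
```

```bash
python3 st.py
```

```text
17.65 [ 580.48 -244.45   89.19] [ 0.4942  0.8693 -0.001  -0.0014] [-5.59  3.57 10.32] [0.869 2.022 0.917] 52.294839126876134
jig 64.18187917913394 2.6911321988980834 yaw -1.033922790626718
```

Request:
move_arm:
  steps:
    - [-1, 0, 0, 0, 0, 0, -0.06]
    - [-1, 0, 0, 0, 0, 0, -0.12]
    - [-1, 0, 0, 0, 0, 0, -0.18]

```text
clock: 17.9
position: [580.6, -244.3, 89.1]
ee_rot: [0.57, 0.822, -0.001, -0.001]
contact_force: [-5.0, 3.8, 10.0]
gripper_width: 52.9
```

```bash
python3 st.py; python3 -c "
from h import *
print(readout.read_state()['joints'],readout.read_state()['joint_efforts'])"
```

```text
17.9 [ 580.62 -244.28   89.09] [ 0.5701  0.8216 -0.001  -0.0013] [-4.98  3.77  9.96] [1.014 1.975 0.955] 52.879262329584535
jig 64.27807056473333 2.882489675396947 yaw -1.2133119279358464
[-1.41437216e-01  5.20837775e-01 -1.55155399e-01  8.45584094e-04
 -8.98048261e-01 -2.64319903e+00] [ -1.6777413  -37.21914768  16.25881076   2.7800931    2.09284343
  -0.54884428]
```

Request:
move_arm:
  steps:
    - [1, 0, 0, 0, 0, 0, 0]
    - [1, 0, 0, 0, 0, 0, 0]
    - [1, 0, 0, 0, 0, 0, 0]
    - [1, 0, 0, 10, 0, 0, 0]
    - [1, 0, 0, 40, 0, 0, 0]

```text
clock: 18.32
position: [579.1, -244.2, 123.0]
ee_rot: [0.571, 0.821, -0.002, -0.005]
contact_force: [0.5, 0.3, -0.4]
gripper_width: 85.2
```

Request:
move_arm:
  steps:
    - [1, 0, 0, 30, 0, 0, 0.1]
    - [1, -20, 30, 45, 0, 0, 0.2]
    - [1, -40, 60, 45, 0, 0, 0.3]
    - [1, -60, 90, 45, 0, 0, 0.4]
    - [1, -80, 122, 45, 0, 0, 0.5]

```text
clock: 18.73
position: [501.5, -122.3, 173.1]
ee_rot: [0.348, 0.937, 0.0, 0.001]
contact_force: [0.1, 0.7, -0.5]
gripper_width: 85.4
```

Request:
move_arm:
  steps:
    - [1, -10, 30, 0, 0, 0, 0.1]
    - [1, -20, 65, 0, 0, 0, 0.2]
    - [1, -30, 100, 0, 0, 0, 0.3]

```text
clock: 18.98
position: [471.6, -21.8, 173.1]
ee_rot: [0.204, 0.979, 0.0, 0.001]
contact_force: [0.2, 1.0, -0.5]
gripper_width: 85.2
```

```bash
python3 st.py; python3 - <<'E'
from fit import *
ims=[]
for n,b in (("top",(340,190,460,305)),("side",(270,265,390,360))):
    p=optics.get_image(n); f=p["frame"]; s=6; im=cv2.resize(f[b[1]:b[3],b[0]:b[2]],None,fx=s,fy=s,interpolation=cv2.INTER_CUBIC); cv2.imwrite(f"pics/w_{n}.png",im[:600])
E
```

```text
18.9833 [471.65 -21.81 173.13] [2.04e-01 9.79e-01 5.00e-04 9.00e-04] [ 0.24  0.98 -0.51] [ 0.098 -0.073  0.01 ] 85.19211696607017
jig -95.96831460757875 191.8052286324849 yaw -0.4108821932791996
```

View pics/w_top.png

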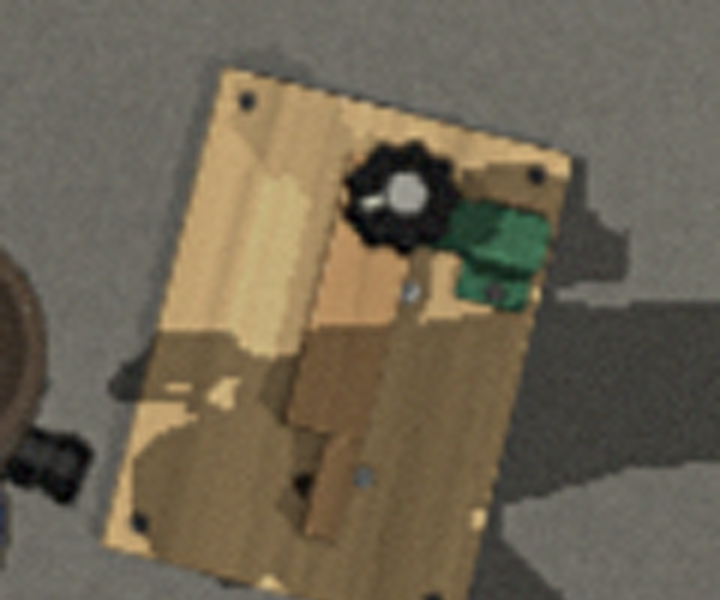

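View pics/w_side.png

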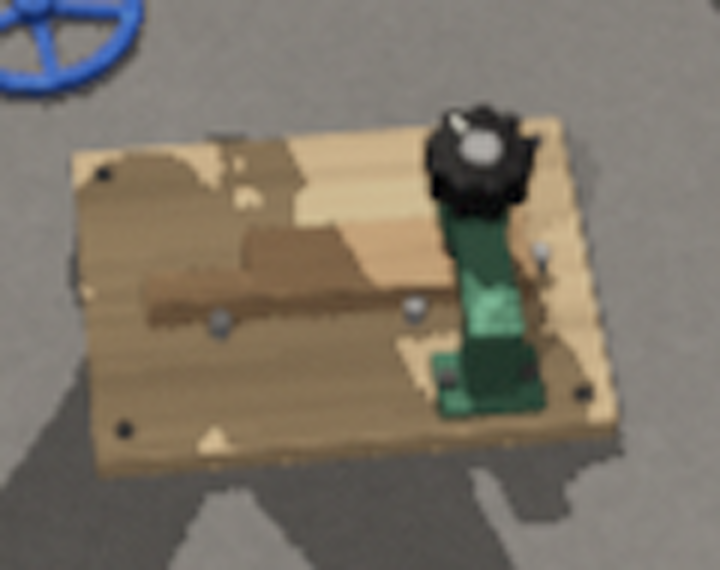

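Request:
move_arm:
  steps:
    - [1, 16, -34, 0, 0, 0, 0.12]
    - [1, 32, -68, 0, 0, 0, 0.24]
    - [1, 48, -102, 0, 0, 0, 0.36]
    - [1, 64, -136, 0, 0, 0, 0.48]
    - [1, 80, -170, 0, 0, 0, 0.6]

```text
clock: 19.5
position: [551.9, -192.5, 172.9]
ee_rot: [-0.078, 0.997, -0.0, 0.001]
contact_force: [0.4, 1.6, -0.3]
gripper_width: 85.1
```

Request:
move_arm:
  steps:
    - [1, 15, -30, 0, 0, 0, 0.12]
    - [1, 28.3, -52, 0, 0, 0, 0.24]
    - [1, 28.3, -52, -10, 0, 0, 0.36]
    - [1, 28.3, -52, -20, 0, 0, 0.48]
    - [1, 28.3, -52, -30, 0, 0, 0.6]

```text
clock: 19.92
position: [579.5, -244.0, 141.9]
ee_rot: [-0.368, 0.93, -0.0, 0.0]
contact_force: [0.4, 0.1, 0.6]
gripper_width: 85.5
```

Request:
move_arm:
  steps:
    - [1, 0, 0, -15, 0, 0, 0]
    - [1, 0, 0, -30, 0, 0, 0]
    - [1, 0, 0, -44, 0, 0, 0]
    - [1, 0, 0, -53.5, 0, 0, 0]
    - [1, 0, 0, -53.5, 0, 0, 0]

```text
clock: 20.33
position: [577.9, -242.7, 86.5]
ee_rot: [-0.366, 0.931, 0.001, -0.002]
contact_force: [0.3, -0.5, -0.4]
gripper_width: 85.6
```

Request:
move_arm:
  steps:
    - [-1, 0, 0, 0, 0, 0, 0]
    - [-1, 0, 0, 0, 0, 0, 0]
    - [-1, 0, 0, 0, 0, 0, 0]
    - [-1, 0, 0, 0, 0, 0, 0]
    - [-1, 0, 0, 0, 0, 0, 0]

```text
clock: 20.75
position: [581.7, -243.8, 91.1]
ee_rot: [-0.367, 0.93, -0.002, 0.003]
contact_force: [2.2, -5.1, 2.8]
gripper_width: 52.2
```

```bash
python3 st.py
```

```text
20.75 [ 581.72 -243.84   91.14] [-0.3665  0.9304 -0.0025  0.0025] [ 2.17 -5.15  2.85] [-1.184 -0.677  0.031] 52.24543415933531
jig 65.23955563833982 3.5807848090499252 yaw 0.7505180856742646
```

Request:
move_arm:
  steps:
    - [-1, 0, 0, 0, 0, 0, -0.06]
    - [-1, 0, 0, 0, 0, 0, -0.1]

```text
clock: 20.92
position: [581.9, -243.9, 91.1]
ee_rot: [-0.319, 0.948, -0.003, 0.003]
contact_force: [3.6, -4.8, 1.1]
gripper_width: 52.2
```

```bash
python3 st.py
```

```text
20.9167 [ 581.85 -243.92   91.11] [-0.3189  0.9478 -0.0025  0.0027] [ 3.58 -4.78  1.13] [-1.346 -0.815  0.32 ] 52.15767535718358
jig 65.3816479823109 3.539963378498726 yaw 0.6491265951200363
```

Request:
move_arm:
  steps:
    - [-1, 0, 0, 0, 0, 0, -0.06]
    - [-1, 0, 0, 0, 0, 0, -0.1]

```text
clock: 21.08
position: [581.9, -244.0, 91.0]
ee_rot: [-0.271, 0.963, -0.003, 0.003]
contact_force: [3.2, -5.6, 1.3]
gripper_width: 52.6
```

```bash
python3 st.py
```

```text
21.0833 [ 581.93 -244.02   91.05] [-0.2712  0.9625 -0.0025  0.0028] [ 3.24 -5.55  1.26] [-1.481 -0.914  0.372] 52.60732504672001
jig 65.4793567019797 3.460188090384701 yaw 0.5493010104578903
```

Request:
move_arm:
  steps:
    - [-1, 0, 0, 0, 0, 0, -0.06]
    - [-1, 0, 0, 0, 0, 0, -0.1]

```text
clock: 21.25
position: [582.0, -244.1, 91.0]
ee_rot: [-0.223, 0.975, -0.002, 0.003]
contact_force: [2.6, -5.2, 1.2]
gripper_width: 52.4
```

```bash
python3 st.py; python3 - <<'E'
from fit import *
for n,b in (("side",(310,265,390,325)),):
    p=optics.get_image(n); f=p["frame"]; s=8; im=cv2.resize(f[b[1]:b[3],b[0]:b[2]],None,fx=s,fy=s,interpolation=cv2.INTER_CUBIC); cv2.imwrite(f"pics/x_{n}.png",im[:600])
E
```

```text
21.25 [ 581.98 -244.13   91.01] [-0.2229  0.9748 -0.0025  0.003 ] [ 2.56 -5.22  1.19] [-1.595 -0.89   0.459] 52.409354626434826
jig 65.55895611479336 3.3647243805430094 yaw 0.44962782370578264
```

View pics/x_side.png

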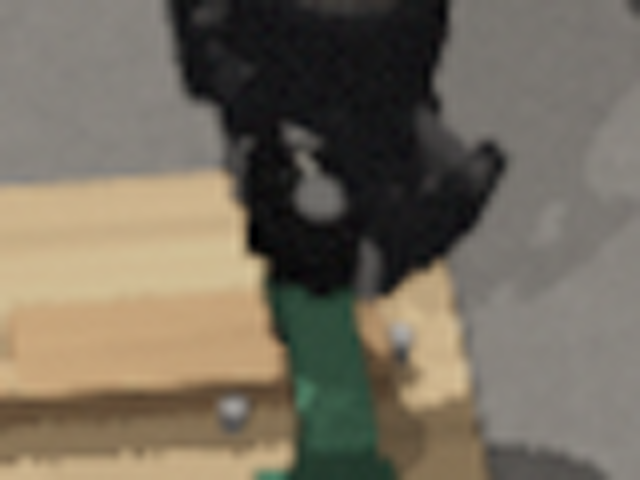

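Request:
move_arm:
  steps:
    - [-1, 0, 0, 0, 0, 0, -0.1]
    - [-1, 0, 0, 0, 0, 0, -0.2]

```text
clock: 21.47
position: [582.1, -244.4, 90.9]
ee_rot: [-0.124, 0.992, -0.002, 0.003]
contact_force: [4.1, -7.0, -0.5]
gripper_width: 52.2
```

```bash
cat > mk.py <<'E'
from fit import *
import sys
b=(325,265,375,310)
p=optics.get_image("side"); f=p["frame"]; s=12; im=cv2.resize(f[b[1]:b[3],b[0]:b[2]],None,fx=s,fy=s,interpolation=cv2.INTER_CUBIC); im=cv2.convertScaleAbs(im,alpha=1.3)
H=np.array([581,-245.5,122.])
for deg in range(0,360,15):
    a=np.deg2rad(deg); e=H+24*np.array([np.cos(a),np.sin(a),0]); q=(proj(p,[e])[0]+.5-[b[0],b[1]])*s
    cv2.putText(im,str(deg),(int(q[0])-10,int(q[1])+4),0,.35,(0,255,255),1)
cv2.imwrite(sys.argv[1],im)
E
python3 mk.py pics/mk1.png; python3 st.py
```

```text
21.5167 [ 582.08 -244.38   90.9 ] [-0.1216  0.9926 -0.0024  0.0033] [ 4.16 -6.58  0.64] [-1.843 -1.055  0.311] 52.63645791964465
jig 65.71468204012132 3.1507420859941995 yaw 0.2438355952919548
```

View pics/mk1.png

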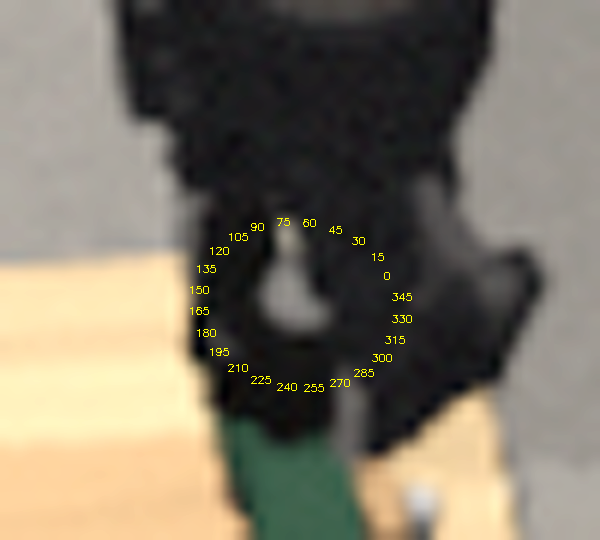

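Request:
move_arm:
  steps:
    - [-1, 0, 0, 0, 0, 0, -0.1]
    - [-1, 0, 0, 0, 0, 0, -0.2]

```text
clock: 21.68
position: [582.1, -244.6, 90.8]
ee_rot: [-0.024, 1.0, -0.002, 0.003]
contact_force: [4.4, -7.9, -0.6]
gripper_width: 52.6
```

```bash
python3 st.py;python3 mk.py pics/mk2.png; python3 st.py
```

```text
21.6833 [ 582.13 -244.58   90.8 ] [-0.0243  0.9997 -0.0022  0.0035] [ 4.43 -7.87 -0.57] [-2.269 -1.113  0.683] 52.62057031831626
jig 65.8178712608774 2.9671567152540135 yaw 0.0485412848383132
21.7333 [ 582.14 -244.6    90.78] [-0.0222  0.9997 -0.0022  0.0035] [ 4.23 -7.06 -0.21] [-2.162 -1.141  0.472] 52.15594851734974
jig 65.8321858221537 2.9502934290602614 yaw 0.0444378146178129
```

Request:
move_arm:
  steps:
    - [-1, 0, 0, 0, 0, 0, -0.1]
    - [-1, 0, 0, 0, 0, 0, -0.2]

```text
clock: 21.9
position: [582.1, -244.8, 90.7]
ee_rot: [0.075, 0.997, -0.002, 0.004]
contact_force: [4.0, -8.7, -2.0]
gripper_width: 52.4
```

```bash
python3 st.py; python3 mk.py pics/mk3.png; python3 st.py
```

```text
21.9 [ 582.14 -244.82   90.72] [ 0.0753  0.9972 -0.0021  0.0037] [ 3.96 -8.67 -1.98] [-2.642 -1.148  0.854] 52.37888834126432
jig 65.88657590146015 2.733411307228341 yaw -0.15078638735244634
21.95 [ 582.1  -244.83   90.67] [ 0.0774  0.997  -0.002   0.0036] [ 5.54 -9.78 -0.23] [-2.477 -1.106  0.581] 52.69093118335689
jig 65.84933918615384 2.7207065119382996 yaw -0.15499711093134275
```

View pics/mk3.png

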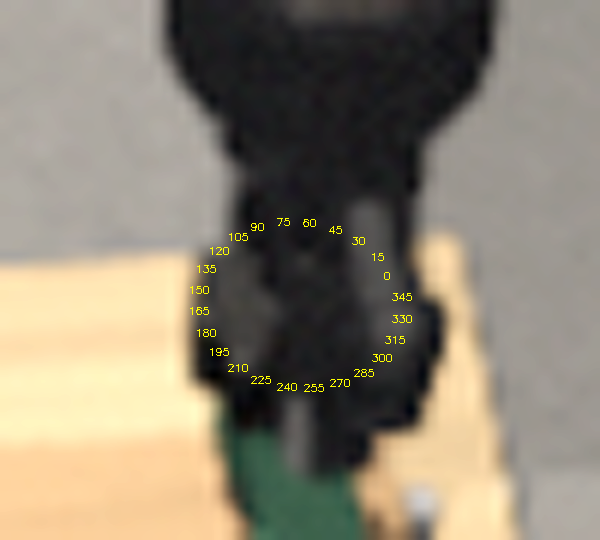

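View pics/mk2.png

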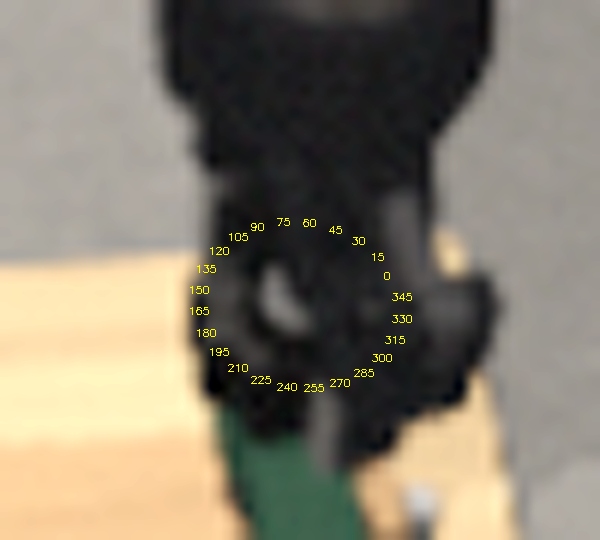

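Request:
move_arm:
  steps:
    - [-1, 0, 0, 0, 0, 0, -0.1]
    - [-1, 0, 0, 0, 0, 0, -0.1]
    - [1, 0, 0, 0, 0, 0, -0.1]
    - [1, 0, 0, 0, 0, 0, -0.1]
    - [1, 0, 0, 0, 0, 0, -0.1]

```text
clock: 22.37
position: [578.7, -242.1, 88.8]
ee_rot: [0.125, 0.992, 0.0, -0.0]
contact_force: [0.3, -0.0, 0.1]
gripper_width: 85.0
```

Request:
move_arm:
  steps:
    - [1, 0, 0, 0, 0, 0, 0]
    - [1, 0, 0, 20, 0, 0, 0.12]
    - [1, 0, 0, 60, 0, 0, 0.24]
    - [1, -10, 20, 90, 0, 0, 0.36]
    - [1, -25, 55, 90, 0, 0, 0.48]

```text
clock: 22.78
position: [558.7, -189.7, 185.6]
ee_rot: [-0.117, 0.993, -0.003, 0.006]
contact_force: [1.4, 1.4, 0.4]
gripper_width: 85.3
```

```bash
python3 st.py;python3 mk.py pics/mk4.png
```

```text
22.7833 [ 558.74 -189.7   185.56] [-0.1166  0.9932 -0.0027  0.0064] [1.43 1.38 0.37] [ 0.142 -0.189 -0.012] 85.27982141684816
jig 29.66855805074018 50.42228092858034 yaw 0.23365887348515763
```

View pics/mk4.png

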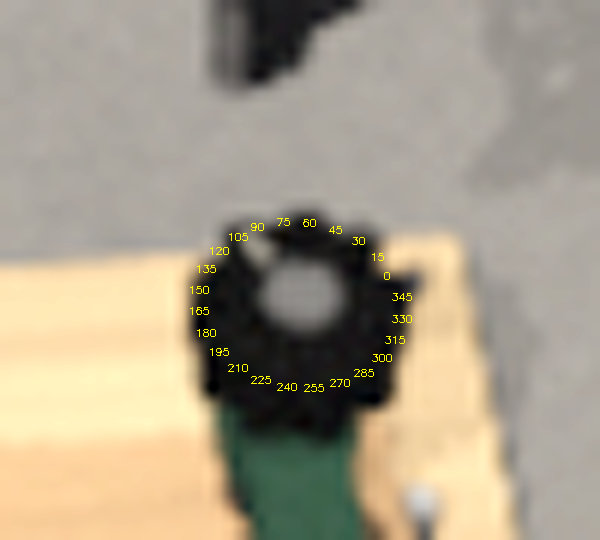

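Request:
move_arm:
  steps:
    - [1, -20, 40, 0, 0, 0, 0]
    - [1, -40, 80, 0, 0, 0, 0]
    - [1, -60, 115, 0, 0, 0, 0]
    - [1, -70, 150, 0, 0, 0, 0]
    - [1, -70, 150, 0, 0, 0, 0]

```text
clock: 23.25
position: [481.6, -32.8, 179.1]
ee_rot: [-0.118, 0.993, 0.001, -0.0]
contact_force: [0.2, -0.1, 0.2]
gripper_width: 85.4
```

```bash
python3 st.py;python3 - <<'E'
from fit import *
p=optics.get_image("top"); f=p["frame"]
cv2.imwrite("pics/full_top.png",f); cv2.imwrite("pics/full_side.png",optics.get_image("side")["frame"])
b=(375,205,425,290); s=10
x0,y0,x1,y1=b; im=cv2.resize(f[y0:y1,x0:x1],None,fx=s,fy=s,interpolation=cv2.INTER_CUBIC); im=cv2.convertScaleAbs(im,alpha=1.5); raw=im.copy()
SO=[(-45,-20),(95,-20),(95,20),(-45,20),(-45,-2),(-95,-2),(-95,-20)]
ps=(518,-231,-.248)
q=((proj(p,rectpts(*ps,40,SO))+.5-[x0,y0])*s).astype(np.int32); cv2.polylines(im,[q],True,(0,0,255),1)
for pin in ((35,-25),(-60,-25),(100,0)):
    cc=[(pin[0]+5*np.cos(a),pin[1]+5*np.sin(a)) for a in np.linspace(0,6.2,20)]
    q=((proj(p,rectpts(*ps,32,cc))+.5-[x0,y0])*s).astype(np.int32); cv2.polylines(im,[q],True,(255,255,0),1)
H=np.array([581,-245.5,122.])
for deg in range(0,360,15):
    a=np.deg2rad(deg); e=H+30*np.array([np.cos(a),np.sin(a),0]); q=(proj(p,[e])[0]+.5-[x0,y0])*s
    cv2.putText(im,str(deg),(int(q[0])-10,int(q[1])+4),0,.35,(255,0,0),1)
cv2.imwrite("pics/y.png",cv2.resize(np.hstack([raw,im]),(706,600)))
E
```

```text
23.25 [481.64 -32.85 179.07] [-1.176e-01  9.931e-01  7.000e-04 -2.000e-04] [ 0.21 -0.1   0.16] [-0.02   0.059  0.02 ] 85.40752535217005
jig -83.57283276126911 183.55587660227732 yaw 0.23578489623352591
```

View pics/y.png

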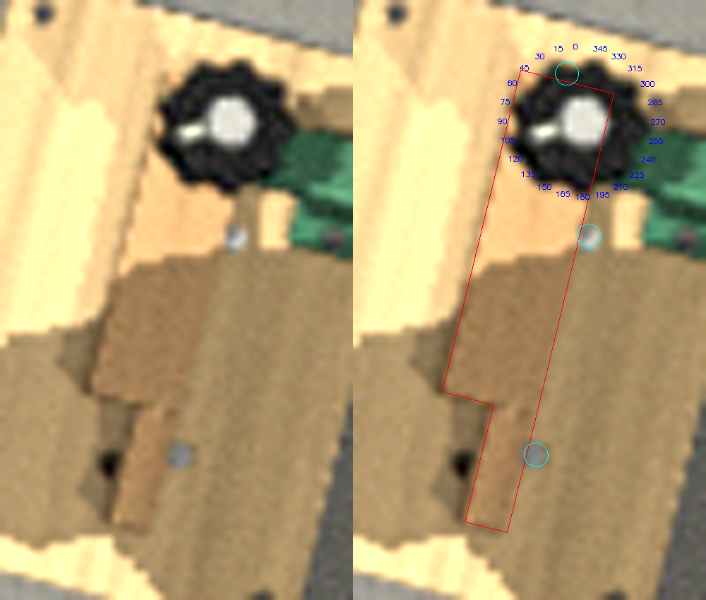

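View pics/full_top.png

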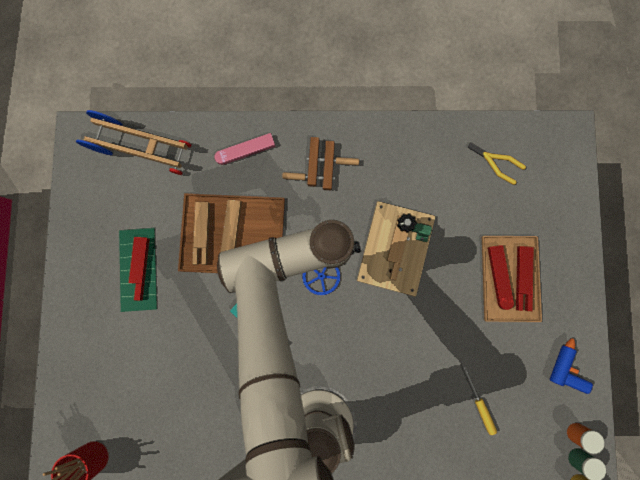

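View pics/full_side.png

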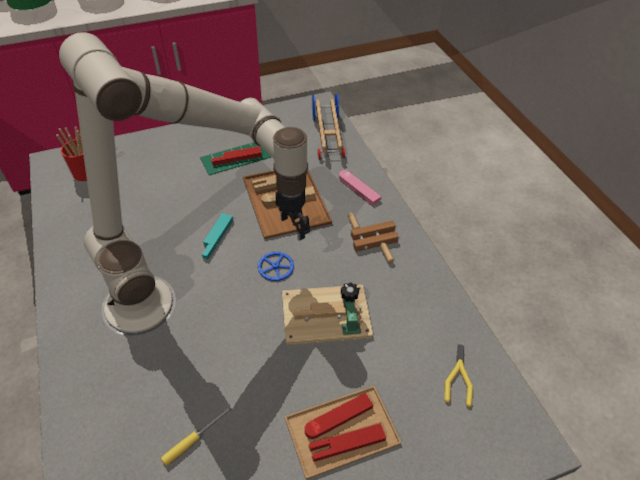

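```bash
python3 - <<'E'
from bench import workorder, readout
print(workorder.job_done()); print(readout.read_state()["clock"])
E
```

```text
the job is handed in; nothing more can be done
None
the job is handed in; nothing more can be done
```

I took the stepped blank, which matches the red sample on the mat, laid it in the jig same face up under the pad, and turned the knob clockwise until it stopped. The job was handed in at about 23 s of the 67 s allowed, with the gripper open and clear of everything.

**Seating:** I slid the blank in from the +y side. Force and torque readings showed contact with both side pins and the end pin before I let go. In the final top picture its outline lies within about 1 mm of the seated position. The knob hides the end-pin contact from above, so that rests on the force reading and an earlier side view.

**Clamping:** The knob's white mark turned about 126° (2.2 rad), and the torque began to rise after about 2.1 rad. The fingers then slipped on the knob, so I gripped it again and pushed to about 0.85 N m. The mark ended at the same angle, about 104° against 103° before, so I take the knob to be at its stop.

**Doubtful or not checked:**
- During the second push, partly hidden side views seemed to show the mark about 30° further on. It was back once I let go. I put this down to wind-up or the fingers hiding it, but could not settle which.
- The pad itself could not be seen, and I did not nudge the part to test that it is held.

**Other things:** In the last pictures the other blanks, the samples and the things lying about looked to be where they were.

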